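# Lock an embossing die into its chase

### The arm

A 6-joint arm with a two-finger parallel gripper is mounted at the origin on a cart in front of the work surface, level with it; the furniture and walls round the work are solid. World frame = base frame: x ahead of the robot, y to its left, z up, the work surface at z = 0. Lengths are in mm, angles in rad, forces in N, time in s.
With the tool pointing down it reaches from about 325 to 875 mm from the base axis. Payload 4.4 kg.
Tool frame: the origin (TCP) lies at the very end of the fingers, on their centre line; the grasp point (between the pads) lies 19 mm behind it; z points along the fingers, y is the line along which they close (so a half turn about z gives the same grasp; the last joint's range is limited). The gripper opens to 85 mm and grips with 20 to 120 N. Pads are 22 mm wide; open, the fingers measure 114 mm over their backs; the gripper's body (76 mm by 85 mm) begins 54 mm behind the grasp point. The pads swing forward as they close: fully open they stand 13 mm farther back than shut.
Start: joints at [-1.466, 0.207, 1.542, -0, 1.393, -0.15], TCP at [145.473, -556.296, 231.282] pointing down, gripper open.
Joint ranges: [-2.73, 2.73], [-0.86, 2.22], [0.23, 2.46], [-1.11, 4.25], [0.08, 2.63], [-2.82, 2.82]. Speed limits (rad/s): [2.79, 2.79, 3.14, 3.14, 3.14, 3.14].

### API

Orientations are given as a 3x3 rotation matrix whose columns are the frame's x, y, z axes.
In Python, from cell import * gives the robot as it stands.
- The arm moves only by the shell command python3 -m crank 'ROWS' [FORCE]. ROWS is JSON, one flat list of numbers, 7 for each row, row after row: the shift along the tool's x, y, z in cm, then the turn, a rotation vector about the tool's x, y, z in rad, then the opening, from 0 (shut) to 1 (fully open). A call has 1 to 20 rows; each row shifts and turns the commanded pose from where the row before left it, along the tool's axes as they then stand; what a row does not reach is not made up. A row lasts 1/10 s, in which the tool goes at most 50 mm and 8.59 degrees, less where a joint would pass 70% of its speed; a pose out of reach is approached as far as the arm can. A call with a gripper value outside its range is refused whole. The fingers move at their own pace and stop on an object; FORCE is the grip in N (left out, the last holds). Time passes only in rows, so rows that do not move let the fingers close. It gives the time, the measured TCP pose, the force, the opening and the grip force at its end, in the units of the state.
- sense(): the state, without advancing time (a new reading comes with each control period).
- camera(name): name is "scene" or "top"; returns a dict with "color" (420x560x3 uint8, red, green, blue), "fx", "fy", "cx", "cy" (pixels), "distortion" ([k1, k2, p1, p2, k3] as OpenCV has them; the pictures are not rectified), "camera_from_world" (4x4, takes a point from world to camera coordinates). Camera axes: x right, y down, z forward; pixel columns grow to the right and rows downward; lengths in mm; the calibration is good to about 2 mm. A picture is of the moment at which its call begins. There is no depth.
- finish_job(): hands the job in; it is judged then, once.
The state is a dict: "t": time; "joints": joint angles; "qd": joint speeds; "joint_torque": joint torques, N m; "position": TCP position; "ee_rot": TCP orientation; "contact_force": force on the tool from outside, world axes, zero at the start; "moment": the same for the moment, N m; "grip_width": finger opening in mm; "gripper_force": force on a finger pad.
Only numpy, scipy, OpenCV 4.12 (cv2) and the standard library are available. Lean on these libraries where they do the work, as an engineer would, in place of code of your own. Each camera call takes 0.05 s, during which the arm holds its last target. There are 200 camera calls.

### The job

Lock up the embossing chase: bring the brass-faced die fully home into the corner of the two dark rails, then pack the light wooden filler snugly against the die's side and the near rail, then the steel bearer snugly against the filler and the near rail, taking both from the sloping tray. Only then swing the red-knobbed cam lever fully round to clamp the row. Leave the dark wooden spare in the tray and do not disturb the glue tin and the thread spool that stand between chase and tray.

Things in the scene. Friction and masses are not known exactly. Their poses are not given: they have to be found in the camera images.
- chase: Fixed grey steel bed 154 (x) x 218 (y) x 6 mm, left or right of the robot (chase and tray may change places). Dark steel rails, 12 mm wide, 8 mm above the bed, along its near (-x) and left (+y) edges; far side open. Origin: centre of the underside; x away from the robot at yaw 0, z up. The bed spans x -74..80, y -108..110 mm, top at z = 6 mm.
- chase_corner (a point): Inner corner of the two rails on the bed's top: chase frame x = -62 mm (inner face of the near rail), y = 98 mm (inner face of the left rail), z = 6 mm. The near rail ends at y = -74 mm.
- cam_lever (a joint): Angle (rad) of the cam lever at the chase's -y end, on a vertical pin. 0: open, lever along chase -y (starts at 0 to 0.2). Closes counter-clockwise from above to the stop at 1.65; at 1.6 it lies along +x and its disc (radius 14 mm, 10 mm off the pin, low on the bed) clamps the row. Slack for the row: 10 mm at 0, 8 mm at 0.2. Stays where left; takes 1 to 2 N at the knob, some N more when clamping.
- lever_knob (a point): Middle of the upright red knob at the lever's end: 14 to 17 mm thick, from 37 to 76 mm above the table (this point at 58 mm), 72 mm from the pin. The lever bar under it is 11 mm wide, z = 32 to 38 mm. Can be pushed round with the fingertips.
- lever_pivot (a point): On the lever's pin, at the knob's height (58 mm above the table); in the chase frame x = -28, y = -87.7 mm. The hub round it, 20 mm thick, reaches up to 40 mm.
- die: Embossing die: black mount 96 (x) x 98 (y) x 24 mm under a brass plate 88 x 90 x 4 mm (top at 28 mm) with a rosette; 0.3 to 0.65 kg. Lies loose and slightly turned on the bed, too wide to grasp: push or draw it. Origin: centre of its underside, z up. Home, touching both rails, in the chase frame: x = -14, y = 49, z = 6 mm, yaw 0.
- filler: Light wooden block 68 (x) x 38 (y) x 24 mm, 40 to 85 g. Origin at the centre of its underside, x along its length, z up out of its top. Home in the chase frame: x = -28, y = -19, z = 6 mm, its x along the chase's x.
- bearer: Steel block 68 (x) x 26 (y) x 24 mm with two dark dots on its top, 0.22 to 0.34 kg. Origin at the centre of its underside, x along its length, z up out of its top. Home in the chase frame: x = -28, y = -51, z = 6 mm, its x along the chase's x.
- spare: Dark wooden block 68 (x) x 50 (y) x 24 mm, too wide for the row; stays in the tray. Origin at the centre of its underside, x along its length.
- rack: Fixed plywood tray, 186 mm wide (y); its surface slopes at 0.45 rad (26 degrees), low toward its -x (the robot), and rises 124 mm long toward +x to z = 70 mm. Origin: on the table under the lip, mid-width. Three bays at y = -58, 0, 58 mm hold filler, bearer and spare in any order, each lying with its length up the slope, low end on the lip.
- rack_lip (a point): Foot of the tray's lip on the slope, mid-width: rack frame x = 0, z = 16 mm. Square to the slope, the lip and the strips between the bays (4 mm wide) stand 6 mm high, the cheeks at the sides 12 mm.
- glue_tin: Glue tin, grey with a green label, black lid, diameter 76, height 105 mm, standing between chase and tray. Origin at the centre of its underside. Leave alone.
- thread_spool: Wooden spool of pale thread, flanges 50 mm across, height 55 mm, standing at the front between chase and tray. Its axis passes 13 mm from its origin on the -x side, on the underside. Leave alone.
Not all that is in view belongs to the job. Of the things like the die, leave any that is purple or white; of the rest the larger one is meant.

How it is judged (in metres and radians):
On the way, in this order (a step that is already met when the one before it is completed fails the run):
1. the die is home in the corner, square against both rails (x of die in the frame of chase between -0.0165 and -0.0115 m and y of die in the frame of chase between 0.0465 and 0.0515 m and z of die in the frame of chase between 0.003 and 0.009 m and angle between the x axis of die and the x axis of chase, either way round below 0.04 rad and angle between die's own z axis and vertical below 0.06 rad and value of joint cam_lever below 0.6 rad), for 0.2 s.
2. the filler is snug against the die and the near rail (all of step 1 and x of filler in the frame of chase between -0.0305 and -0.0255 m and y of filler in the frame of chase between -0.0215 and -0.0165 m and z of filler in the frame of chase between 0.003 and 0.009 m and angle between the x axis of filler and the x axis of chase, either way round below 0.04 rad and angle between filler's own z axis and vertical below 0.06 rad), for 0.2 s.
3. the bearer is snug against the filler and the near rail, the lever still open (under 0.6 rad) (all of step 2 and x of bearer in the frame of chase between -0.0305 and -0.0255 m and y of bearer in the frame of chase between -0.0535 and -0.0485 m and z of bearer in the frame of chase between 0.003 and 0.009 m and angle between the x axis of bearer and the x axis of chase, either way round below 0.04 rad and angle between bearer's own z axis and vertical below 0.06 rad), for 0.2 s.
At the end, for the whole second after the job is handed in: The die, then the filler, then the bearer stand in a row against the left and near rails, each within 2.5 mm of tight, square within 0.04 rad and flat on the bed; the cam lever is past 1.45 rad; all is at rest and released (x of die in the frame of chase between -0.0165 and -0.0115 m and y of die in the frame of chase between 0.0465 and 0.0515 m and z of die in the frame of chase between 0.003 and 0.009 m and angle between the x axis of each of die, filler, bearer and the x axis of chase, either way round below 0.04 rad and angle between each of die, filler, bearer's own z axis and vertical below 0.06 rad and x of filler in the frame of chase between -0.0305 and -0.0255 m and y of filler in the frame of chase between -0.0215 and -0.0165 m and z of filler in the frame of chase between 0.003 and 0.009 m and x of bearer in the frame of chase between -0.0305 and -0.0255 m and y of bearer in the frame of chase between -0.0535 and -0.0485 m and z of bearer in the frame of chase between 0.003 and 0.009 m and value of joint cam_lever above 1.45 rad and linear speed of each of die, filler, bearer below 0.01 m/s); the robot touches nothing.
It fails at once if the glue tin is shifted by over 15 mm or tipped (distance of glue_tin from where it was at the start of the episode above 0.015 m or angle between glue_tin's own z axis and vertical above 0.25 rad).
It fails at once if the spool is shifted by over 15 mm or tipped (distance of thread_spool from where it was at the start of the episode above 0.015 m or angle between thread_spool's own z axis and vertical above 0.25 rad).
It fails at once if the spare is shifted by over 15 mm (distance of spare from where it was at the start of the episode above 0.015 m).
It also fails if it takes over 72 s, if anything falls off the work surface, if the arm or the gripper's body presses on something with over 40 N, if the wrist force passes 120 N, or if a joint passes its speed limit or range.

## Working session

There is one attempt and no reset: what is moved stays moved. The work goes in short steps, Python scripts to look and compute and a shell command to move; the robot and the scene stay as the last step left them, time stands still between calls to the robot, and variables do not carry over. Pictures are saved under pics/ and viewed, at most 10 in all, crops included, and the job is handed in when it is done.

```bash
ls; mkdir -p pics
python3 - <<'E'
from cell import *
import cv2
for n in("scene","top"):
    c=camera(n); cv2.imwrite(f"pics/{n}0.png",c["color"][:,:,::-1])
    print(n,c["fx"],c["fy"],c["cx"],c["cy"],c["distortion"]); print(c["camera_from_world"])
s=sense(); print(s)
E
```

```text
pics
scene 533.6973796141106 533.6973796141106 270.99988856978706 210.79053293507786 [-0.13000854  0.          0.          0.          0.        ]
[[-4.23659547e-01 -9.05807171e-01 -5.09474098e-03  1.65765320e+02]
 [-6.79066395e-01  3.21321780e-01 -6.60016019e-01  4.11613228e+02]
 [ 5.99484294e-01 -2.76162420e-01 -7.51234250e-01  1.11784344e+03]
 [ 0.00000000e+00  0.00000000e+00  0.00000000e+00  1.00000000e+00]]
top 538.1367379667636 538.1367379667636 278.2193852887722 207.68935849691906 [0.04834591 0.         0.         0.         0.        ]
[[-2.81353078e-02 -9.99565100e-01 -8.83263999e-03 -2.64301903e+01]
 [-9.86094438e-01  2.92017918e-02 -1.63600165e-01  5.39310082e+02]
 [ 1.63786945e-01  4.10687616e-03 -9.86487187e-01  1.55858774e+03]
 [ 0.00000000e+00  0.00000000e+00  0.00000000e+00  1.00000000e+00]]
{'t': 0.1, 'joints': array([-1.46550718e+00,  2.07334362e-01,  1.54281177e+00,  2.57835075e-05,
        1.39348163e+00, -1.50486659e-01]), 'qd': array([ 7.48480849e-04, -7.39689127e-04, -4.76213805e-03,  1.00749553e-03,
        1.83735308e-03,  4.37294748e-06]), 'joint_torque': array([-3.96968380e-04, -3.84090292e+01, -2.92548770e+01, -2.28519971e-04,
        4.92048624e-03, -1.54459059e-05]), 'position': array([ 145.40544619, -555.61501211,  230.24177888]), 'ee_rot': array([[ 9.67468500e-01,  2.52991436e-01, -1.88640217e-04],
       [ 2.52991291e-01, -9.67466434e-01,  2.02650351e-03],
       [ 3.30184955e-04, -2.00830264e-03, -9.99997929e-01]]), 'contact_force': array([ 0.02519038, -0.59089208,  0.06743149]), 'moment': array([-0.0271171 ,  0.00567108, -0.03619366]), 'gripper_force': 0.0, 'grip_width': 85.24967072051825}
```

View pics/top0.png

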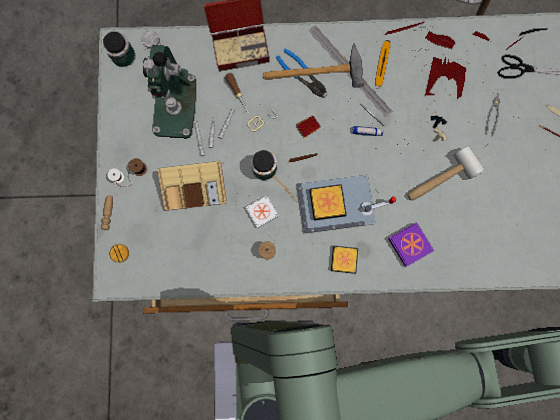

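View pics/scene0.png

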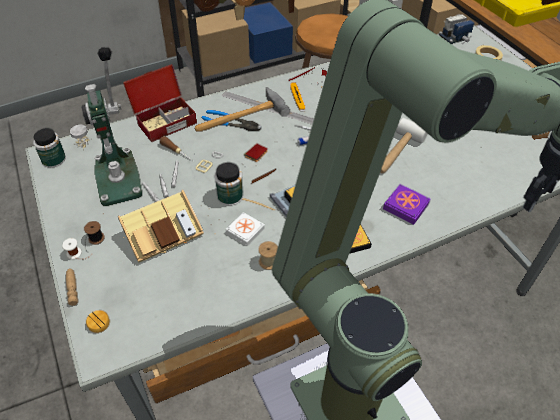

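```bash
cat > h.py <<'E'
from cell import *
import cv2, numpy as np
def cam(n):
    c=camera(n); c["K"]=np.array([[c["fx"],0,c["cx"]],[0,c["fy"],c["cy"]],[0,0,1]]); c["D"]=np.array(c["distortion"]); c["T"]=np.array(c["camera_from_world"])
    c["hsv"]=cv2.cvtColor(c["color"],cv2.COLOR_RGB2HSV); return c
def ray(c,uv,z):
    p=cv2.undistortPoints(np.array(uv,float).reshape(-1,1,2),c["K"],c["D"]).reshape(-1,2)
    R,t=c["T"][:3,:3],c["T"][:3,3]; o=-R.T@t
    d=np.c_[p,np.ones(len(p))]@R
    return o+d*((np.asarray(z)-o[2])/d[:,2])[:,None]
def proj(c,P):
    return cv2.projectPoints(np.array(P,float).reshape(-1,1,3),cv2.Rodrigues(c["T"][:3,:3])[0],c["T"][:3,3],c["K"],c["D"])[0].reshape(-1,2)
def blobs(c,lo,hi,box,amin=15):
    x0,y0,x1,y1=box; m=cv2.inRange(c["hsv"],np.array(lo),np.array(hi)); k=np.zeros_like(m); k[y0:y1,x0:x1]=m[y0:y1,x0:x1]
    cs,_=cv2.findContours(k,cv2.RETR_EXTERNAL,cv2.CHAIN_APPROX_NONE)
    return sorted([q for q in cs if cv2.contourArea(q)>=amin],key=lambda q:-cv2.contourArea(q))
E
python3 - <<'E'
from h import *
c=cam("top"); im=c["color"][:,:,::-1]
a=cv2.resize(im[165:240,285:435],None,fx=4,fy=4,interpolation=cv2.INTER_CUBIC)
b=cv2.resize(im[150:225,145:295],None,fx=4,fy=4,interpolation=cv2.INTER_CUBIC)
cv2.imwrite("pics/crop1.png",np.vstack([a,b]))
def show(n,bl,z):
    for q in bl[:3]:
        r=cv2.minAreaRect(q); P=ray(c,cv2.boxPoints(r),z); ctr=ray(c,[r[0]],z)[0]
        print(n,np.round(r[0],1),cv2.contourArea(q),"ctr",np.round(ctr,1),"sides",np.round([np.linalg.norm(P[1]-P[0]),np.linalg.norm(P[2]-P[1])],1),np.round(P[:,:2],1).tolist())
show("brass",blobs(c,(15,120,100),(32,255,255),(280,160,420,290)),34)
show("red",blobs(c,(0,150,120),(8,255,255),(375,185,410,215),4),76)
show("red2",blobs(c,(170,150,120),(180,255,255),(375,185,410,215),4),76)
for v,u in [(185,380),(225,320),(215,360),(184,303),(210,302),(228,340),(222,365),(197,183),(195,171),(192,195),(188,210),(200,165),(200,180)]: print((u,v),c["hsv"][v,u],end=' ')
E
```

```text
brass [327.6 201.5] 842.0 ctr [ 554.5 -190.5   34. ] sides [92.5 89.5] [[593.9, -140.2], [604.5, -232.1], [515.4, -240.3], [505.0, -149.2]]
brass [344.3 259.2] 516.5 ctr [ 380.6 -232.    34. ] sides [70.9 69.3] [[349.7, -192.9], [419.9, -202.5], [411.7, -271.3], [341.6, -261.2]]
red [393.5 199. ] 9.5 ctr [ 548.8 -378.7   76. ] sides [ 8.7 11.9] [[554.8, -374.7], [554.6, -383.4], [542.7, -382.7], [543.0, -374.0]]
(380, 185) [ 60   6 162] (320, 225) [103  41 166] (360, 215) [104  39 157] (303, 184) [105  42 159] (302, 210) [113  34  90] (340, 228) [108  14  89] (365, 222) [104  33 160] (183, 197) [ 21 103 111] (171, 195) [ 17 112 203] (195, 192) [  9 167  78] (210, 188) [115  17 166] (165, 200) [ 19 102 112] (180, 200) [ 16 113 136]
```

View pics/crop1.png

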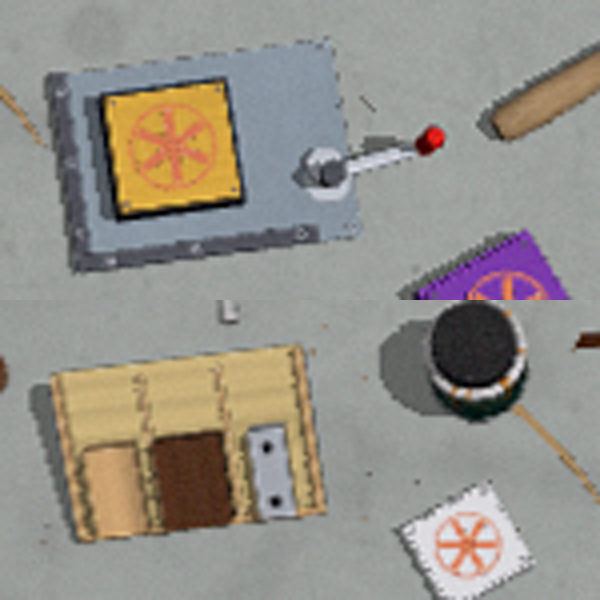

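Candidates: brass on the bed at (328,202), measuring about 92x90; small brass at (344,259), about 70 mm; white at (262,211); purple at (410,244). The crop confirms the larger brass one lying on the bed is the die. In the tray, from left to right, are the filler (172,196), the spare (193,195) and the bearer (213,193). The red knob is at (393,199).

```bash
cat >> h.py <<'E'
def edge(c,p,q,w=3.0,n=60,trim=.08):
    "strongest gradient across the pixel line p-q, then a robust line fit"
    g=cv2.GaussianBlur(c["color"].astype(np.float32),(0,0),.7); p,q=np.array(p,float),np.array(q,float)
    d=(q-p)/np.linalg.norm(q-p); nn=np.array([-d[1],d[0]]); s=np.arange(-w,w+.01,.25); out=[]
    for t in np.linspace(trim,1-trim,n):
        m=p+t*(q-p); X=(m+s[:,None]*nn).astype(np.float32)
        v=cv2.remap(g,X[:,0].reshape(1,-1),X[:,1].reshape(1,-1),cv2.INTER_LINEAR)[0]
        gr=np.linalg.norm(np.gradient(v,axis=0),axis=1); out.append(m+s[gr.argmax()]*nn)
    vx,vy,x0,y0=cv2.fitLine(np.array(out,np.float32),cv2.DIST_WELSCH,0,.01,.01).ravel()
    return np.array([x0,y0]),np.array([vx,vy])
def seg(c,p,q,z,**k):
    "edge as two world points at height z"
    o,d=edge(c,p,q,**k); a=[o+d*np.dot(np.array(e)-o,d) for e in(p,q)]; return ray(c,a,z)
def line2(a,b): # unit normal form
    d=(b-a)[:2]; d/=np.linalg.norm(d); n=np.array([-d[1],d[0]]); return n,n@a[:2],np.arctan2(d[1],d[0])
E
python3 - <<'E'
from h import *
c=cam("top"); f=lambda x,y:(285+x/4-.4,165+y/4-.4)
L={}
for k,p,q,z in[("far",f(328,42),f(75,73),6),("right",f(358,235),f(333,50),6),("near",f(315,226),f(92,250),14),("left",f(92,248),f(72,75),14)]:
    a=seg(c,p,q,z); L[k]=line2(*a); print(k,np.round(a[:,:2],1).tolist(),round(L[k][2],4))
X=lambda a,b:np.linalg.solve(np.array([L[a][0],L[b][0]]),[L[a][1],L[b][1]])
P={a+b:X(a,b) for a in("far","near") for b in("left","right")}
for k in P: print(k,np.round(P[k],1))
print("x ext(142)",np.linalg.norm(P["farleft"]-P["nearleft"]),np.linalg.norm(P["farright"]-P["nearright"]),"y ext(206)",np.linalg.norm(P["farleft"]-P["farright"]),np.linalg.norm(P["nearleft"]-P["nearright"]))
g=lambda x,y:f(x,y)
B=[g(108,95),g(224,79),g(243,201),g(118,217)]
for i in range(4):
    a=seg(c,B[i],B[(i+1)%4],34); L["d%d"%i]=line2(*a); print("brass",i,round(L["d%d"%i][2],4))
D=np.array([X("d%d"%i,"d%d"%((i+1)%4)) for i in range(4)]); print("brass c",np.round(D.mean(0),1),np.round(np.linalg.norm(D-np.roll(D,1,0),axis=1),1))
s=cam("scene")
def show(n,cc,q,z):
    r=cv2.minAreaRect(q); W=ray(cc,cv2.boxPoints(r),z); print(n,np.round(r[0],1),np.round(r[1],1),round(r[2],1),cv2.contourArea(q),np.round(ray(cc,[r[0]],z)[0],1))
for n,lo,hi,b,bs in[("bearer",(90,0,110),(130,60,255),(203,178,222,208),(174,206,196,240)),("filler",(10,60,170),(19,160,255),(163,183,184,208),(133,222,158,258)),("spare",(0,120,30),(14,255,110),(180,180,206,210),(150,212,180,250))]:
    for cc,bb in((c,b),(s,bs)):
        for q in blobs(cc,lo,hi,bb,40)[:1]: show(n,cc,q,52.4)
for q in blobs(c,(0,0,0),(180,255,60),(245,145,285,185),40)[:1]: show("tin",c,q,105)
for q in blobs(c,(5,60,80),(25,200,255),(250,238,278,262),40)[:2]: show("spool",c,q,55)
E
```

```text
far [[642.5, -315.8], [621.4, -121.0]] 1.679
right [[488.1, -330.9], [632.0, -322.5]] 0.0583
near [[497.3, -297.1], [478.6, -129.0]] 1.6817
left [[484.4, -139.1], [617.0, -121.7]] 0.131
farleft [ 621.4 -121.1]
farright [ 643.2 -321.8]
nearleft [ 479.8 -139.8]
nearright [ 501.  -330.1]
x ext(142) 142.79942820551796 142.430255191509 y ext(206) 201.8955111998346 191.53503470200627
brass 0 -1.4448
brass 1 -3.0382
brass 2 1.6582
brass 3 0.1052
brass c [ 552.5 -191.1] [89.5 95.1 89.3 91.7]
bearer [212.4 192.4] [22.4  8.7] 81.3 157.5 [588.9 152.5  52.4]
bearer [185.6 222.7] [25.1  9.9] 64.5 219.5 [583.2 155.6  52.4]
filler [172.8 197.4] [21.4 12. ] 80.5 210.0 [577.3 270.3  52.4]
filler [144.1 239.9] [25.4 15.6] 65.6 270.0 [574.2 270.7  52.4]
spare [192.7 194.9] [23.1 17. ] 80.0 350.0 [583.  211.4  52.4]
spare [164.6 232.2] [25.7 19.4] 65.0 445.0 [576.2 215.2  52.4]
tin [263.  160.5] [20. 21.] 0.0 325.5 [668.5  -1.9 105. ]
spool [266.7 249.9] [17.4 16.4] 71.6 218.5 [412.5  -4.7  55. ]
```

```bash
cat > go.py <<'E'
import sys; from h import *
from scipy.spatial.transform import Rotation as Ro
# usage: go.py FRAME x y z  [pitch] ; tool y along frame x, tool x along frame y, tool z down (tilted by pitch)
F={"c":(552.4,-228.8,.111),"r":(0,0,.098)}
f,x,y,z,*pt=sys.argv[1:]; X,Y,A=F[f]; Rz=Ro.from_euler("z",A).as_matrix()
R=Rz@Ro.from_euler("y",-float(pt[0]) if pt else 0).as_matrix()@np.array([[0,1,0],[1,0,0],[0,0,-1.]])
s=sense(); p=np.array(s["position"]); E=np.array(s["ee_rot"]); t=Rz@[float(x),float(y),float(z)]+[X,Y,0]
if f=="r": t=np.array([float(x),float(y),float(z)])
print("t",s["t"],"pos",np.round(p,1),"in frame",np.round(Rz.T@(p-[X,Y,0]),1),"F frame",np.round(Rz.T@s["contact_force"],1),"w",round(s["grip_width"],1),round(s["gripper_force"],1))
print("rotvec tool",np.round(Ro.from_matrix(E.T@R).as_rotvec(),3),"shift after turn cm",np.round(R.T@(t-p)/10,2),"shift now",np.round(E.T@(t-p)/10,2),"q",np.round(s["joints"],2))
E
python3 go.py c 4 -32 150
python3 - <<'E'
from h import *
c=cam("top"); print(proj(c,[(534.2,-319.1,40),(552.4,-228.8,6)]))
q=blobs(c,(0,150,90),(10,255,255),(380,190,405,210),3); print([cv2.minAreaRect(k) for k in q], ray(c,[cv2.minAreaRect(q[0])[0]],66))
E
python3 -m crank '[0,0,0,0,0,-0.14,0, 0,0,0,0,0,-0.14,0, 0,0,0,0,0,-0.14,0, 0,0,0,0,0,-0.14,0, 0,0,0,0,0,-0.14,0, 0,0,0,0,0,-0.14,0, 0,0,0,0,0,-0.14,0, 0,0,0,0,0,-0.14,0, 0,0,0,0,0,-0.14,0, 0,0,0,0,0,-0.14,0]'
python3 go.py c 4 -32 150
```

```text
t 0.25 pos [ 145.4 -555.9  230.7] in frame [-440.7 -280.   230.7] F frame [-0.4  0.1 -0. ] w 85.4 0.0
rotvec tool [-1.000e-03 -1.000e-03 -1.426e+00] shift after turn cm [24.8  44.47  8.07] shift now [ 47.58 -18.12   8.1 ] q [-1.47  0.21  1.54  0.    1.39 -0.15]
[[371.25943981 206.57351856]
 [339.42972852 203.4032634 ]]
[((393.00006103515625, 199.0000457763672), (4.242640495300293, 4.242640495300293), 45.0)] [[ 550.58016511 -379.3776911    66.        ]]
t: 1.3
position: [145.5, -556.2, 231.2]
ee_rot: [[-0.091, 0.996, -0.0], [0.996, 0.091, 0.0], [0.0, 0.0, -1.0]]
contact_force: [-0.0, -0.1, -0.5]
grip_width: 0.3
gripper_force: 0.0
t 1.3 pos [ 145.5 -556.2  231.2] in frame [-440.7 -280.3  231.2] F frame [-0.  -0.1 -0.5] w 0.3 0.0
rotvec tool [ 0.   -0.   -0.02] shift after turn cm [24.83 44.47  8.12] shift now [25.73 43.96  8.12] q [-1.47  0.21  1.54  0.    1.39 -1.56]
```

Run:
```python
from h import *
c=cam("top"); im=c["color"][:,:,::-1]
k=7; a=cv2.resize(im[165:240,290:400],None,fx=k,fy=k,interpolation=cv2.INTER_CUBIC)
def dr(x0,y0,yaw,col):
    u=np.array([np.cos(yaw),np.sin(yaw)]);v=np.array([-u[1],u[0]])
    def W(x,y,z): return np.r_[np.array([x0,y0])+x*u+y*v,z]
    for seg_ in[[(80,98,6),(80,-108,6),(-74,-108,6),(-74,-74,6)],[(80,98,14),(-62,98,14),(-62,-74,14)],[(-28,-87.7,40)]*2]:
        P=proj(c,[W(*s) for s in seg_]); P=((P-[290,165]+.5)*k).astype(np.int32); cv2.polylines(a,[P],False,col,1); 
    for q in P: cv2.circle(a,tuple(int(i) for i in q),4,col,1)
dr(552.4,-228.8,.111,(0,0,255)); dr(551.1,-217.2,.111,(0,255,0))
cv2.imwrite("pics/crop2.png",a)
```

```text
(no output)
```

View pics/crop2.png

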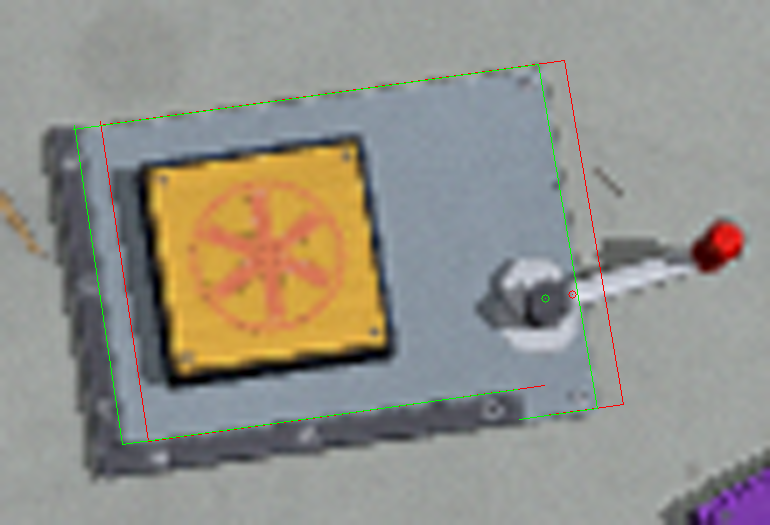

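```bash
sed -i 's/(552.4,-228.8,.111)/(551.1,-217.2,.111)/' go.py; python3 go.py c 4 -42 120
```

```text
t 1.35 pos [ 145.5 -556.2  231.2] in frame [-440.7 -292.   231.2] F frame [-1.  -0.1 -0.4] w -0.3 0.0
rotvec tool [-0.    -0.    -0.017] shift after turn cm [25.   44.47 11.12] shift now [25.74 44.04 11.12] q [-1.47  0.21  1.54 -0.    1.39 -1.56]
```

```bash
python3 -m crank '[0,0,0,0,0,-0.017,0, 1.67,2.96,0.74,0,0,0,0, 1.67,2.96,0.74,0,0,0,0, 1.67,2.96,0.74,0,0,0,0, 1.67,2.96,0.74,0,0,0,0, 1.67,2.96,0.74,0,0,0,0, 1.67,2.96,0.74,0,0,0,0, 1.67,2.96,0.74,0,0,0,0, 1.67,2.96,0.74,0,0,0,0, 1.67,2.96,0.74,0,0,0,0, 1.67,2.96,0.74,0,0,0,0, 1.67,2.96,0.74,0,0,0,0, 1.67,2.96,0.74,0,0,0,0, 1.67,2.96,0.74,0,0,0,0, 1.67,2.96,0.74,0,0,0,0, 1.67,2.96,0.74,0,0,0,0]'; python3 go.py c 4 -42 15
```

```text
t: 2.95
position: [562.8, -261.0, 120.0]
ee_rot: [[-0.1, 0.995, 0.0], [0.995, 0.1, -0.0], [-0.0, 0.0, -1.0]]
contact_force: [-0.0, -0.7, -0.2]
grip_width: 0.3
gripper_force: 0.0
t 2.95 pos [ 562.8 -261.   120. ] in frame [  6.8 -44.8 120. ] F frame [-0.1 -0.7 -0.2] w 0.3 0.0
rotvec tool [ 0.     0.    -0.011] shift after turn cm [ 0.28 -0.28 10.5 ] shift now [ 0.28 -0.28 10.5 ] q [-0.57  0.41  1.52 -0.    1.21 -0.67]
```

```bash
python3 -m crank '[0,-0.2,3,0,0,-0.011,0, 0,0,3,0,0,0,0, 0,0,3,0,0,0,0, 0,0,1.5,0,0,0,0, 0.3,0,0,0,0,0,0, 0.3,0,0,0,0,0,0, 0.3,0,0,0,0,0,0, 0.3,0,0,0,0,0,0, 0.3,0,0,0,0,0,0, 0.3,0,0,0,0,0,0, 0.3,0,0,0,0,0,0]'; python3 go.py c 4 -13 15;python3 -m crank '[0.2,0,0,0,0,0,0, 0.2,0,0,0,0,0,0, 0.2,0,0,0,0,0,0, 0.2,0,0,0,0,0,0]';python3 go.py c 4 -13 15
```

```text
t: 4.05
position: [558.4, -242.3, 16.6]
ee_rot: [[-0.113, 0.994, 0.003], [0.994, 0.113, -0.002], [-0.003, 0.002, -1.0]]
contact_force: [0.5, -2.3, 1.6]
grip_width: -0.4
gripper_force: 1.4
t 4.05 pos [ 558.4 -242.3   16.6] in frame [  4.5 -25.7  16.6] F frame [ 0.2 -2.3  1.6] w -0.4 1.4
rotvec tool [0.002 0.003 0.002] shift after turn cm [ 1.27 -0.05  0.16] shift now [ 1.27 -0.05  0.16] q [-0.55  0.52  1.61 -0.    1.01 -0.66]
t: 4.45
position: [556.3, -233.2, 15.2]
ee_rot: [[-0.113, 0.994, -0.0], [0.994, 0.113, -0.0], [-0.0, -0.0, -1.0]]
contact_force: [1.0, -2.1, 1.4]
grip_width: 0.1
gripper_force: 1.4
t 4.45 pos [ 556.3 -233.2   15.2] in frame [  3.4 -16.5  15.2] F frame [ 0.7 -2.2  1.4] w 0.1 1.4
rotvec tool [-0.     0.     0.002] shift after turn cm [0.35 0.06 0.02] shift now [0.35 0.06 0.02] q [-0.54  0.52  1.62 -0.    1.01 -0.65]
```

Pushing works, at about 2 N. I'll go on to the left rail.

```bash
python3 -m crank '[0.15,0,0,0,0,0,0, 0.15,0,0,0,0,0,0, 0.1,0,0,0,0,0,0]';python3 go.py c 4 -11 15;python3 -m crank '[0.1,0,0,0,0,0,0, 0.1,0,0,0,0,0,0]';python3 go.py c 4 -11 15; python3 -m crank '[0.1,0,0,0,0,0,0, 0.1,0,0,0,0,0,0]';python3 go.py c 4 -11 15
```

```text
t: 4.75
position: [555.9, -229.1, 15.2]
ee_rot: [[-0.113, 0.994, -0.0], [0.994, 0.113, 0.0], [0.0, -0.0, -1.0]]
contact_force: [1.2, -3.9, 2.7]
grip_width: 0.2
gripper_force: 1.4
t 4.75 pos [ 555.9 -229.1   15.2] in frame [  3.4 -12.4  15.2] F frame [ 0.8 -4.   2.7] w 0.2 1.4
rotvec tool [-0.    -0.     0.002] shift after turn cm [0.14 0.06 0.02] shift now [0.14 0.06 0.02] q [-0.53  0.51  1.62 -0.    1.   -0.65]
t: 4.95
position: [555.9, -227.6, 15.3]
ee_rot: [[-0.113, 0.994, 0.001], [0.994, 0.113, -0.001], [-0.001, 0.0, -1.0]]
contact_force: [0.8, -5.5, -0.1]
grip_width: -0.2
gripper_force: 2.5
t 4.95 pos [ 555.9 -227.6   15.3] in frame [  3.6 -10.9  15.3] F frame [ 0.2 -5.6 -0.1] w -0.2 2.5
rotvec tool [0.    0.001 0.002] shift after turn cm [-0.01  0.04  0.03] shift now [-0.01  0.04  0.03] q [-0.53  0.51  1.62 -0.    1.   -0.65]
t: 5.15
position: [556.0, -227.5, 15.5]
ee_rot: [[-0.113, 0.994, 0.002], [0.994, 0.113, -0.004], [-0.004, 0.001, -1.0]]
contact_force: [0.2, -10.3, 0.4]
grip_width: -0.2
gripper_force: 5.0
t 5.15 pos [ 556.  -227.5   15.5] in frame [  3.8 -10.8  15.5] F frame [ -1.  -10.2   0.4] w -0.2 5.0
rotvec tool [0.001 0.004 0.003] shift after turn cm [-0.02  0.02  0.05] shift now [-0.02  0.02  0.05] q [-0.53  0.51  1.63 -0.    1.   -0.64]
```

```bash
python3 -m crank '[-0.8,0,0,0,0,0,0, 0,0,-3,0,0,0,0, 0,2.5,-1,0,0,0,0, 2,2.5,0,0,0,0,0, 2.5,2.5,0,0,0,0,0, 2.2,0,0,0,0,0,0, 0,0,0,0,0,0,0]';python3 go.py c 77 48 15
```

```text
t: 5.85
position: [621.5, -153.9, 53.6]
ee_rot: [[-0.116, 0.993, -0.005], [0.993, 0.116, 0.004], [0.004, -0.004, -1.0]]
contact_force: [-0.3, 0.8, -0.0]
grip_width: -0.1
gripper_force: 0.0
t 5.85 pos [ 621.5 -153.9   53.6] in frame [77.  55.1 53.6] F frame [-0.3  0.9 -0. ] w -0.1 0.0
rotvec tool [-0.004 -0.004  0.006] shift after turn cm [-0.71  0.    3.86] shift now [-0.73  0.02  3.86] q [-0.38  0.53  1.5   0.    1.12 -0.5 ]
```

```bash
python3 -m crank '[-0.7,0,0,0,0,0.005,0, 0,0,2.8,0,0,0,0, 0,0,1.1,0,0,0,0, 0,-0.3,0,0,0,0,0, 0,-0.3,0,0,0,0,0, 0,-0.3,0,0,0,0,0, 0,-0.3,0,0,0,0,0, 0,-0.3,0,0,0,0,0, 0,-0.3,0,0,0,0,0, 0,-0.2,0,0,0,0,0, 0,-0.2,0,0,0,0,0]';python3 go.py c 48 48 15;python3 -m crank '[0,-0.2,0,0,0,0,0, 0,-0.1,0,0,0,0,0, 0,-0.1,0,0,0,0,0]';python3 go.py c 48 48 15
```

```text
t: 6.95
position: [603.5, -168.0, 17.4]
ee_rot: [[-0.108, 0.994, 0.003], [0.994, 0.108, -0.001], [-0.001, 0.003, -1.0]]
contact_force: [3.3, -0.6, 2.0]
grip_width: 0.4
gripper_force: 1.7
t 6.95 pos [ 603.5 -168.    17.4] in frame [57.6 43.1 17.4] F frame [ 3.2 -1.   2. ] w 0.4 1.7
rotvec tool [ 0.003  0.001 -0.003] shift after turn cm [ 0.49 -0.96  0.24] shift now [ 0.49 -0.96  0.23] q [-0.41  0.55  1.56  0.    1.03 -0.52]
t: 7.25
position: [598.9, -168.2, 16.8]
ee_rot: [[-0.108, 0.994, 0.001], [0.994, 0.108, -0.0], [-0.001, 0.001, -1.0]]
contact_force: [2.8, -1.0, 2.0]
grip_width: 0.0
gripper_force: 1.9
t 7.25 pos [ 598.9 -168.2   16.8] in frame [52.9 43.4 16.8] F frame [ 2.6 -1.2  2. ] w 0.0 1.9
rotvec tool [ 0.001  0.001 -0.003] shift after turn cm [ 0.46 -0.49  0.18] shift now [ 0.46 -0.49  0.18] q [-0.41  0.55  1.57  0.    1.03 -0.52]
```

```bash
python3 -m crank '[0,-0.15,0,0,0,0,0, 0,-0.1,0,0,0,0,0, 0,-0.1,0,0,0,0,0]';python3 go.py c 48 48 15;python3 -m crank '[0,-0.1,0,0,0,0,0, 0,-0.1,0,0,0,0,0, 0,-0.1,0,0,0,0,0]';python3 go.py c 48 48 15;python3 -m crank '[0,-0.1,0,0,0,0,0, 0,-0.1,0,0,0,0,0]';python3 go.py c 48 48 15
```

```text
t: 7.55
position: [594.8, -168.4, 16.3]
ee_rot: [[-0.108, 0.994, 0.0], [0.994, 0.108, -0.0], [-0.0, 0.0, -1.0]]
contact_force: [3.3, -0.3, 3.1]
grip_width: -0.1
gripper_force: 1.9
t 7.55 pos [ 594.8 -168.4   16.3] in frame [48.9 43.7 16.3] F frame [ 3.3 -0.7  3.1] w -0.1 1.9
rotvec tool [ 0.     0.    -0.003] shift after turn cm [ 0.43 -0.09  0.13] shift now [ 0.43 -0.09  0.13] q [-0.42  0.54  1.58  0.    1.02 -0.52]
t: 7.85
position: [591.8, -168.7, 16.3]
ee_rot: [[-0.108, 0.994, 0.0], [0.994, 0.108, 0.0], [-0.0, 0.0, -1.0]]
contact_force: [3.8, -0.2, 2.9]
grip_width: 0.1
gripper_force: 1.9
t 7.85 pos [ 591.8 -168.7   16.3] in frame [45.8 43.7 16.3] F frame [ 3.7 -0.6  2.9] w 0.1 1.9
rotvec tool [ 0.     0.    -0.003] shift after turn cm [0.43 0.22 0.13] shift now [0.43 0.22 0.13] q [-0.42  0.54  1.58  0.    1.02 -0.53]
t: 8.05
position: [591.5, -168.8, 16.5]
ee_rot: [[-0.107, 0.994, 0.004], [0.994, 0.107, 0.0], [-0.0, 0.004, -1.0]]
contact_force: [8.7, 0.7, 0.1]
grip_width: -0.0
gripper_force: 4.6
t 8.05 pos [ 591.5 -168.8   16.5] in frame [45.5 43.6 16.5] F frame [ 8.7 -0.3  0.1] w -0.0 4.6
rotvec tool [ 0.004  0.    -0.004] shift after turn cm [0.44 0.25 0.15] shift now [0.44 0.25 0.15] q [-0.42  0.53  1.59  0.    1.02 -0.53]
```

```bash
python3 -m crank '[0,-0.2,0,0,0,0,0, 0,0,0,0,0,0,0]';python3 go.py c 48 48 15;python3 -m crank '[0,0.9,0,0,0,0,0, 0,0.5,-3,0,0,0,0, 0,0,-1.2,0,0,0,0, -2,-2.5,0,0,0,0,0, -2.5,-3,0,0,0,0,0, -2.5,0,0,0,0,0,0, 0,0,0,0,0,0,0]';python3 go.py c -14 -25 15
```

```text
t: 8.25
position: [591.3, -168.9, 17.3]
ee_rot: [[-0.107, 0.994, 0.008], [0.994, 0.107, -0.0], [-0.001, 0.008, -1.0]]
contact_force: [11.0, 2.8, 0.2]
grip_width: 0.6
gripper_force: 5.5
t 8.25 pos [ 591.3 -168.9   17.3] in frame [45.3 43.5 17.3] F frame [11.2  1.5  0.2] w 0.6 5.5
rotvec tool [ 0.008  0.001 -0.004] shift after turn cm [0.45 0.27 0.23] shift now [0.45 0.27 0.23] q [-0.42  0.53  1.59  0.    1.01 -0.53]
t: 8.95
position: [552.8, -245.7, 57.7]
ee_rot: [[-0.104, 0.995, -0.002], [0.995, 0.104, -0.0], [-0.0, -0.002, -1.0]]
contact_force: [0.3, 1.1, 0.0]
grip_width: 0.1
gripper_force: 0.0
t 8.95 pos [ 552.8 -245.7   57.7] in frame [ -1.5 -28.5  57.7] F frame [0.4 1.  0. ] w 0.1 0.0
rotvec tool [-0.002  0.    -0.007] shift after turn cm [ 0.35 -1.25  4.27] shift now [ 0.35 -1.24  4.27] q [-0.56  0.46  1.6  -0.    1.09 -0.66]
```

```bash
python3 -m crank '[0,-1.2,0.5,0,0,-0.007,0, 0,0,2.5,0,0,0,0, 0,0,1.2,0,0,0,0, 0.4,0,0,0,0,0,0, 0.4,0,0,0,0,0,0, 0.3,0,0,0,0,0,0, 0.3,0,0,0,0,0,0, 0.2,0,0,0,0,0,0, 0.2,0,0,0,0,0,0]';python3 go.py c -14 -11 15;python3 -m crank '[0.15,0,0,0,0,0,0, 0.15,0,0,0,0,0,0,0.15,0,0,0,0,0,0]';python3 go.py c -14 -11 15
```

```text
t: 9.85
position: [541.8, -229.0, 17.5]
ee_rot: [[-0.116, 0.993, 0.003], [0.993, 0.116, -0.006], [-0.006, 0.002, -1.0]]
contact_force: [-0.2, -8.9, 0.4]
grip_width: -0.1
gripper_force: 4.6
t 9.85 pos [ 541.8 -229.    17.5] in frame [-10.6 -10.7  17.5] F frame [-1.2 -8.8  0.4] w -0.1 4.6
rotvec tool [0.002 0.006 0.005] shift after turn cm [-0.03 -0.34  0.25] shift now [-0.03 -0.35  0.25] q [-0.55  0.49  1.66 -0.    0.99 -0.66]
t: 10.15
position: [542.0, -228.8, 18.6]
ee_rot: [[-0.116, 0.993, 0.005], [0.993, 0.116, -0.012], [-0.013, 0.003, -1.0]]
contact_force: [-2.4, -18.9, -0.1]
grip_width: 0.1
gripper_force: 8.6
t 10.15 pos [ 542.  -228.8   18.6] in frame [-10.4 -10.5  18.6] F frame [ -4.5 -18.5  -0.1] w 0.1 8.6
rotvec tool [0.003 0.013 0.006] shift after turn cm [-0.05 -0.36  0.36] shift now [-0.04 -0.36  0.36] q [-0.54  0.48  1.66 -0.01  0.98 -0.65]
```

```bash
python3 -m crank '[-0.9,0,0,0,0,0,0, 0,0,-4,0,0,0,0, 0,0,-4.5,0,0,0,0, 0,0,-4.5,0,0,0,0, 0,0,-4.5,0,0,0,0, 3.5,0,-1,0,0,0,1, 3.5,0,0,0,0,0,1, 3.5,0,0,0,0,0,1, 3.5,0,0,0,0,0,1, 3.5,0,0,0,0,0,1, 3.5,0,0,0,0,0,1, 3.5,0,0,0,0,0,1, 3.5,0,0,0,0,0,1, 3.5,0,0,0,0,0,1, 3.5,0,0,0,0,0,1, 3.5,0,0,0,0,0,1, 3.5,0,0,0,0,0,1, 3.5,0,0,0,0,0,1]'; python3 go.py r 551.4 267.5 106 0.45
python3 - <<'E'
from h import *
c=cam("top"); im=c["color"][:,:,::-1]
k=7; a=cv2.resize(im[165:240,290:400],None,fx=k,fy=k,interpolation=cv2.INTER_CUBIC)
cv2.imwrite("pics/crop3.png",a)
E
```

```text
t: 11.95
position: [488.3, 222.6, 201.4]
ee_rot: [[-0.115, 0.993, -0.0], [0.993, 0.115, 0.001], [0.001, -0.0, -1.0]]
contact_force: [0.4, 0.3, 0.4]
grip_width: 85.5
gripper_force: 0.0
t 11.95 pos [488.3 222.6 201.4] in frame [507.7 173.8 201.4] F frame [0.4 0.3 0.4] w 85.5 0.0
rotvec tool [-0.45  -0.005  0.017] shift after turn cm [ 3.85  1.9  11.52] shift now [3.73 6.79 9.54] q [0.27 0.15 1.67 0.   1.32 0.15]
```

View pics/crop3.png

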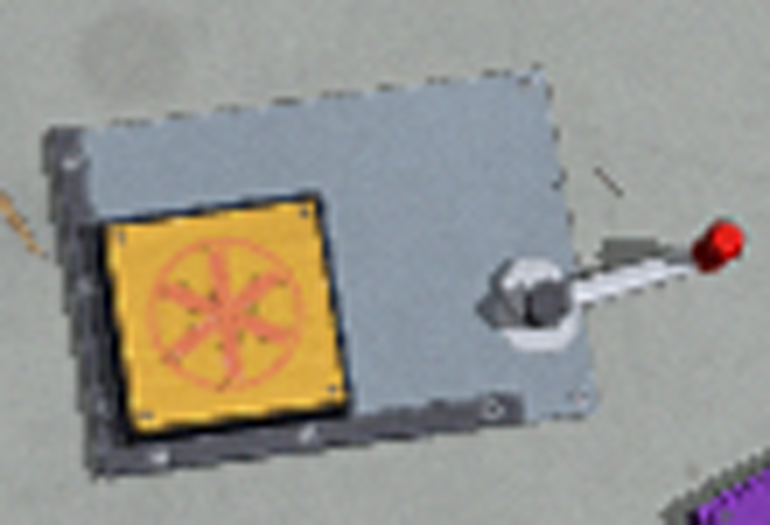

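The picture shows the die home: brass at (225,315) in the crop, its edges parallel to and touching both rails, with the lever unmoved. Next is the filler.

```bash
python3 -m crank '[0,0,0,-0.1125,-0.001,0.004,1, 0,0,0,-0.1125,-0.001,0.004,1, 0,0,0,-0.1125,-0.001,0.004,1, 0,0,0,-0.1125,-0.001,0.004,1, 1.3,0.6,2,0,0,0,1, 1.3,0.6,2,0,0,0,1, 1.2,0.6,2,0,0,0,1, 0,0,0,0,0,0,1]'; python3 go.py r 586.2 271.2 33.9 0.45
python3 - <<'E'
from h import *
s=cam("scene"); cv2.imwrite("pics/s2.png",cv2.resize(s["color"][150:280,90:260,::-1],None,fx=4.6,fy=4.6,interpolation=cv2.INTER_CUBIC))
E
```

```text
t: 12.8
position: [526.5, 263.3, 152.7]
ee_rot: [[-0.099, 0.898, 0.429], [0.995, 0.09, 0.042], [-0.001, 0.431, -0.902]]
contact_force: [-0.3, 0.4, 0.7]
grip_width: 85.4
gripper_force: 0.0
t 12.8 pos [526.5 263.3 152.7] in frame [549.7 210.5 152.7] F frame [-0.3  0.4  0.7] w 85.4 0.0
rotvec tool [-0.004  0.     0.002] shift after turn cm [ 0.2   0.25 13.31] shift now [ 0.21  0.31 13.31] q [ 0.38  0.1   1.91 -0.19  0.71  0.4 ]
```

View pics/s2.png

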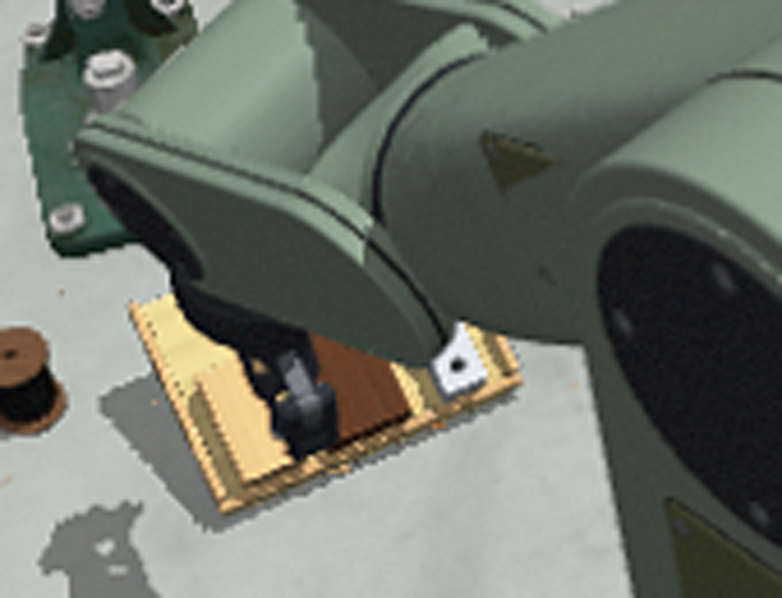

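```bash
python3 -m crank '[0.1,0.15,2.8,-0.004,0,0.002,1, 0.1,0.1,2.8,0,0,0,1, 0,0,2.8,0,0,0,1, 0,0,2,0,0,0,1, 0,0,1,0,0,0,1, 0,0,0,0,0,0,1]'; python3 go.py r 586.2 271.2 33.9 0.45
```

```text
t: 13.45
position: [578.6, 269.3, 52.9]
ee_rot: [[-0.096, 0.895, 0.435], [0.995, 0.086, 0.042], [-0.0, 0.437, -0.9]]
contact_force: [-0.0, 0.5, 0.2]
grip_width: 85.5
gripper_force: 0.0
t 13.45 pos [578.6 269.3  52.9] in frame [602.1 211.4  52.9] F frame [0.  0.5 0.2] w 85.5 0.0
rotvec tool [ 0.002  0.001 -0.002] shift after turn cm [ 0.12 -0.13  2.05] shift now [ 0.12 -0.13  2.05] q [ 0.36  0.35  1.86 -0.23  0.51  0.44]
```

```bash
python3 -m crank '[0.12,-0.1,1,0,0,0,1, 0,0,0.6,0,0,0,1, 0,0,0.4,0,0,0,1, 0,0,0,0,0,0,1]' 30; python3 go.py r 586.2 271.2 33.9 0.45
```

```text
t: 13.85
position: [586.6, 271.9, 35.0]
ee_rot: [[-0.097, 0.895, 0.436], [0.995, 0.087, 0.043], [0.0, 0.438, -0.899]]
contact_force: [-0.4, 0.1, 0.5]
grip_width: 85.5
gripper_force: 0.0
t 13.85 pos [586.6 271.9  35. ] in frame [610.4 213.3  35. ] F frame [-0.4  0.2  0.5] w 85.5 0.0
rotvec tool [ 0.004  0.    -0.001] shift after turn cm [-0.07 -0.09  0.08] shift now [-0.07 -0.09  0.07] q [ 0.36  0.4   1.84 -0.25  0.48  0.45]
```

No contact. Closing.

```bash
python3 -m crank '[0,0,0,0,0,0,0.75, 0,0,0,0,0,0,0.65, 0,0,0,0,0,0,0.6, 0,0,0,0,0,0,0.6, 0,0,0,0,0,0,0.6, 0,0,0,0,0,0,0.6]' 40; python3 go.py r 586.2 271.2 33.9 0.45
```

```text
t: 14.45
position: [586.6, 272.1, 35.6]
ee_rot: [[-0.097, 0.895, 0.436], [0.995, 0.087, 0.043], [0.001, 0.439, -0.899]]
contact_force: [-4.9, -1.4, 4.9]
grip_width: 67.1
gripper_force: 45.5
t 14.45 pos [586.6 272.1  35.6] in frame [610.4 213.4  35.6] F frame [-5.  -1.   4.9] w 67.1 45.5
rotvec tool [ 0.004  0.    -0.001] shift after turn cm [-0.08 -0.11  0.14] shift now [-0.08 -0.12  0.14] q [ 0.36  0.4   1.84 -0.25  0.48  0.45]
```

```bash
python3 -m crank '[0,0,-1,0,0,0,0.6, 0,0,-2,0,0,0,0.6, 0,0,-3,0,0,0,0.6, 0,0,-3,0,0,0,0.6, 0,0,-3,0,0,0,0.6, 0,0,-3,0,0,0,0.6, 0,0,0,0.11,0,0,0.6, 0,0,0,0.11,0,0,0.6, 0,0,0,0.11,0,0,0.6, 0,0,0,0.12,0,0,0.6, 0,0,0,0,0,0,0.6]'; python3 go.py c -24 -35 200
python3 - <<'E'
from h import *
s=cam("scene"); cv2.imwrite("pics/s3.png",cv2.resize(s["color"][120:280,90:300,::-1],None,fx=3.7,fy=3.7,interpolation=cv2.INTER_CUBIC))
E
```

```text
t: 15.55
position: [524.4, 265.4, 170.4]
ee_rot: [[-0.095, 0.995, 0.006], [0.995, 0.095, 0.002], [0.001, 0.006, -1.0]]
contact_force: [-0.4, -0.4, -0.6]
grip_width: 67.3
gripper_force: 45.3
t 15.55 pos [524.4 265.4 170.4] in frame [ 26.9 482.6 170.4] F frame [-0.5 -0.4 -0.6] w 67.3 45.3
rotvec tool [ 0.006 -0.001 -0.016] shift after turn cm [-51.76  -5.09  -2.96] shift now [-51.83  -4.26  -3.04] q [ 0.32  0.28  1.58 -0.    1.27  0.23]
```

View pics/s3.png

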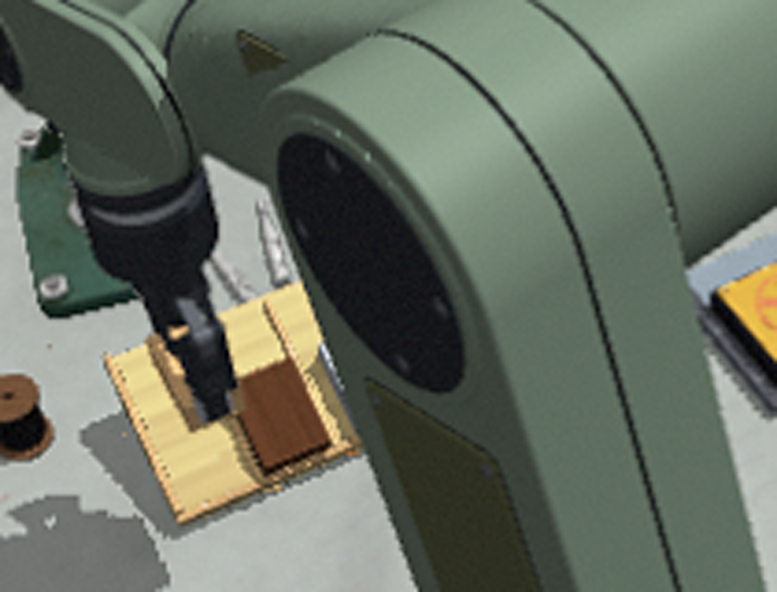

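```bash
python3 -m crank '[0,0,-2,0.006,-0.001,-0.016,0.6, -3.45,-0.34,-0.2,0,0,0,0.6, -3.45,-0.34,-0.2,0,0,0,0.6, -3.45,-0.34,0,0,0,0,0.6, -3.45,-0.34,0,0,0,0,0.6, -3.45,-0.34,0,0,0,0,0.6, -3.45,-0.34,0,0,0,0,0.6, -3.45,-0.34,0,0,0,0,0.6, -3.45,-0.34,0,0,0,0,0.6, -3.45,-0.34,0,0,0,0,0.6, -3.45,-0.34,0,0,0,0,0.6, -3.45,-0.34,0,0,0,0,0.6, -3.45,-0.34,0,0,0,0,0.6, -3.45,-0.34,2,0,0,0,0.6, -3.45,-0.34,3,0,0,0,0.6, -3.45,-0.34,3,0,0,0,0.6, 0,0,3,0,0,0,0.6, 0,0,2,0,0,0,0.6, 0,0,0,0,0,0,0.6, 0,0,0,0,0,0,0.6]'; python3 go.py c -22 -28 20
```

```text
t: 17.6
position: [528.0, -253.6, 64.6]
ee_rot: [[-0.113, 0.994, -0.002], [0.994, 0.113, -0.001], [-0.001, -0.002, -1.0]]
contact_force: [1.3, 0.4, -0.5]
grip_width: 66.9
gripper_force: 45.3
t 17.6 pos [ 528.  -253.6   64.6] in frame [-27.  -33.6  64.6] F frame [ 1.3  0.3 -0.5] w 66.9 45.3
rotvec tool [-0.002  0.001  0.002] shift after turn cm [0.56 0.5  4.46] shift now [0.57 0.51 4.46] q [-0.59  0.42  1.65 -0.    1.08 -0.71]
```

```bash
python3 -m crank '[0.5,0.5,2,-0.002,0.001,0.002,0.6, 0,0,2,0,0,0,0.6, 0,0,0.5,0,0,0,0.6, 0,0,0.3,0,0,0,0.6, 0,0,0.2,0,0,0,0.6]'; python3 go.py c -24 -21 11;python3 -m crank '[0,0,0.1,0,0,0,0.6, 0,0,0.1,0,0,0,0.6, 0,0,0,0,0,0,0.6]'; python3 go.py c -24 -21 11
```

```text
t: 18.1
position: [534.0, -249.5, 15.9]
ee_rot: [[-0.111, 0.994, 0.002], [0.994, 0.111, -0.001], [-0.001, 0.002, -1.0]]
contact_force: [0.4, -0.6, -0.5]
grip_width: 67.0
gripper_force: 45.3
t 18.1 pos [ 534.  -249.5   15.9] in frame [-20.6 -30.2  15.9] F frame [ 0.3 -0.7 -0.5] w 67.0 45.3
rotvec tool [0.002 0.001 0.   ] shift after turn cm [ 0.92 -0.34  0.49] shift now [ 0.92 -0.34  0.48] q [-0.58  0.49  1.66  0.    0.99 -0.7 ]
t: 18.4
position: [533.2, -249.2, 12.8]
ee_rot: [[-0.111, 0.994, 0.001], [0.994, 0.111, 0.0], [0.0, 0.001, -1.0]]
contact_force: [0.2, -0.5, -0.7]
grip_width: 66.9
gripper_force: 45.3
t 18.4 pos [ 533.2 -249.2   12.8] in frame [-21.4 -29.8  12.8] F frame [ 0.2 -0.5 -0.7] w 66.9 45.3
rotvec tool [ 0.001 -0.    -0.   ] shift after turn cm [ 0.88 -0.26  0.18] shift now [ 0.88 -0.26  0.18] q [-0.58  0.5   1.66  0.    0.99 -0.7 ]
```

```bash
python3 -m crank '[0,0,0.1,0,0,0,0.6, 0,0,0.1,0,0,0,0.6, 0,0,0,0,0,0,0.6]'; python3 -m crank '[0,0,0.1,0,0,0,0.6, 0,0,0,0,0,0,0.6]'; python3 go.py c -24 -21 11
```

```text
t: 18.7
position: [532.7, -248.9, 10.2]
ee_rot: [[-0.111, 0.994, -0.0], [0.994, 0.111, 0.001], [0.001, -0.0, -1.0]]
contact_force: [0.1, -0.6, -0.9]
grip_width: 66.7
gripper_force: 45.3
t: 18.9
position: [533.0, -249.0, 9.7]
ee_rot: [[-0.111, 0.994, -0.0], [0.994, 0.111, 0.0], [0.0, 0.0, -1.0]]
contact_force: [-1.0, 0.7, 1.6]
grip_width: 66.7
gripper_force: 45.7
t 18.9 pos [ 533.  -249.     9.7] in frame [-21.5 -29.6   9.7] F frame [-1.   0.8  1.6] w 66.7 45.7
rotvec tool [ 0. -0. -0.] shift after turn cm [ 0.86 -0.25 -0.13] shift now [ 0.86 -0.25 -0.13] q [-0.58  0.5   1.66  0.    0.98 -0.7 ]
```

```bash
python3 -m crank '[0.3,0,0,0,0,0,0.6, 0.2,0,0,0,0,0,0.6, 0.15,0,0,0,0,0,0.6, 0.1,0,0,0,0,0,0.6]'; python3 -m crank '[0.15,0,0,0,0,0,0.6, 0.1,0,0,0,0,0,0.6]';python3 go.py c -24 -19 11; python3 -m crank '[0.1,0,0,0,0,0,0.6, 0.1,0,0,0,0,0,0.6]'; python3 go.py c -24 -19 11
```

```text
t: 19.3
position: [532.5, -241.7, 9.7]
ee_rot: [[-0.111, 0.994, 0.001], [0.994, 0.111, -0.0], [-0.0, 0.001, -1.0]]
contact_force: [1.0, -1.7, 3.1]
grip_width: 67.1
gripper_force: 45.7
t: 19.5
position: [532.2, -239.3, 9.8]
ee_rot: [[-0.111, 0.994, 0.001], [0.994, 0.111, -0.0], [-0.0, 0.001, -1.0]]
contact_force: [0.2, -1.8, 2.4]
grip_width: 66.7
gripper_force: 45.8
t 19.5 pos [ 532.2 -239.3    9.8] in frame [-21.2 -19.9   9.8] F frame [-0.  -1.8  2.4] w 66.7 45.8
rotvec tool [ 0.001  0.    -0.   ] shift after turn cm [ 0.09 -0.28 -0.12] shift now [ 0.09 -0.28 -0.12] q [-0.57  0.49  1.67  0.    0.98 -0.68]
t: 19.7
position: [532.0, -237.5, 9.8]
ee_rot: [[-0.111, 0.994, 0.001], [0.994, 0.111, -0.0], [-0.001, 0.001, -1.0]]
contact_force: [0.7, -4.9, 1.5]
grip_width: 67.0
gripper_force: 45.7
t 19.7 pos [ 532.  -237.5    9.8] in frame [-21.3 -18.    9.8] F frame [ 0.2 -4.9  1.5] w 67.0 45.7
rotvec tool [ 0.001  0.001 -0.   ] shift after turn cm [-0.1  -0.27 -0.12] shift now [-0.1  -0.27 -0.13] q [-0.57  0.49  1.67  0.    0.97 -0.68]
```

Contact begins; I'll press a little, then slide to the near rail.

```bash
python3 -m crank '[0.1,0,0,0,0,0,0.6, 0,0,0,0,0,0,0.6]'; python3 -m crank '[0,-0.2,0,0,0,0,0.6, 0,-0.2,0,0,0,0,0.6]';python3 go.py c -24 -19 11; python3 -m crank '[0,-0.1,0,0,0,0,0.6, 0,-0.1,0,0,0,0,0.6]'; python3 go.py c -24 -19 11;python3 -m crank '[0,-0.1,0,0,0,0,0.6, 0,-0.1,0,0,0,0,0.6]'; python3 go.py c -24 -19 11
```

```text
t: 19.9
position: [532.0, -237.5, 9.8]
ee_rot: [[-0.111, 0.994, 0.001], [0.994, 0.111, -0.002], [-0.002, 0.001, -1.0]]
contact_force: [-0.4, -5.2, 1.8]
grip_width: 67.1
gripper_force: 45.6
t: 20.1
position: [528.9, -237.8, 9.8]
ee_rot: [[-0.11, 0.994, 0.003], [0.994, 0.11, -0.002], [-0.002, 0.003, -1.0]]
contact_force: [2.7, -4.5, -0.7]
grip_width: 66.8
gripper_force: 45.4
t 20.1 pos [ 528.9 -237.8    9.8] in frame [-24.3 -18.    9.8] F frame [ 2.2 -4.7 -0.7] w 66.8 45.4
rotvec tool [ 0.003  0.002 -0.001] shift after turn cm [-0.1   0.03 -0.12] shift now [-0.1   0.03 -0.12] q [-0.57  0.49  1.68  0.    0.97 -0.68]
t: 20.3
position: [526.9, -238.0, 9.7]
ee_rot: [[-0.11, 0.994, 0.003], [0.994, 0.11, -0.002], [-0.002, 0.003, -1.0]]
contact_force: [3.7, -4.4, -0.9]
grip_width: 67.2
gripper_force: 45.4
t 20.3 pos [ 526.9 -238.     9.7] in frame [-26.4 -18.    9.7] F frame [ 3.2 -4.8 -0.9] w 67.2 45.4
rotvec tool [ 0.003  0.002 -0.001] shift after turn cm [-0.1   0.24 -0.13] shift now [-0.1   0.24 -0.13] q [-0.57  0.48  1.69  0.    0.97 -0.68]
t: 20.5
position: [525.0, -238.2, 9.7]
ee_rot: [[-0.11, 0.994, 0.003], [0.994, 0.11, -0.002], [-0.002, 0.003, -1.0]]
contact_force: [2.6, -4.5, 1.0]
grip_width: 67.1
gripper_force: 45.4
t 20.5 pos [ 525.  -238.2    9.7] in frame [-28.3 -18.    9.7] F frame [ 2.  -4.8  1. ] w 67.1 45.4
rotvec tool [ 0.003  0.002 -0.001] shift after turn cm [-0.1   0.43 -0.13] shift now [-0.1   0.43 -0.12] q [-0.58  0.48  1.69  0.    0.96 -0.69]
```

```bash
python3 -m crank '[0,-0.1,0,0,0,0,0.6, 0,-0.1,0,0,0,0,0.6]'; python3 go.py c -24 -19 11; python3 -m crank '[0,-0.1,0,0,0,0,0.6, 0,-0.1,0,0,0,0,0.6]'; python3 go.py c -24 -19 11
```

```text
t: 20.7
position: [523.1, -238.4, 9.8]
ee_rot: [[-0.11, 0.994, 0.004], [0.994, 0.11, -0.002], [-0.002, 0.004, -1.0]]
contact_force: [5.3, -3.8, -1.4]
grip_width: 66.8
gripper_force: 45.3
t 20.7 pos [ 523.1 -238.4    9.8] in frame [-30.2 -18.    9.8] F frame [ 4.8 -4.3 -1.4] w 66.8 45.3
rotvec tool [ 0.004  0.002 -0.001] shift after turn cm [-0.1   0.62 -0.12] shift now [-0.1   0.62 -0.12] q [-0.58  0.48  1.7   0.    0.96 -0.69]
t: 20.9
position: [523.0, -238.4, 10.0]
ee_rot: [[-0.109, 0.994, 0.008], [0.994, 0.109, -0.002], [-0.003, 0.008, -1.0]]
contact_force: [10.0, -2.8, -5.0]
grip_width: 66.7
gripper_force: 45.7
t 20.9 pos [ 523.  -238.4   10. ] in frame [-30.3 -18.   10. ] F frame [ 9.6 -3.9 -5. ] w 66.7 45.7
rotvec tool [ 0.008  0.003 -0.002] shift after turn cm [-0.1   0.63 -0.1 ] shift now [-0.1   0.63 -0.1 ] q [-0.58  0.48  1.7   0.    0.96 -0.69]
```

```bash
sed -i 's/(551.1,-217.2,.111)/(548.7,-217.5,.111)/' go.py; python3 -m crank '[0,0.1,0,0,0,0,0.6, 0,0,0,0,0,0,0.75, 0,0,0,0,0,0,1, 0,0,0,0,0,0,1, 0,0,0,0,0,0,1, 0,0,-1.5,0,0,0,1, 0,0,-3,0,0,0,1, 0,0,-4,0,0,0,1, -3,0,-2,0,0,0,0, -4,0,0,0,0,0,0, -4,0,0,0,0,0,0, 0,0,0,0,0,0,0]'; python3 go.py c -28 -58 40
python3 - <<'E'
from h import *
c=cam("top"); cv2.imwrite("pics/c4.png",cv2.resize(c["color"][165:240,290:400,::-1],None,fx=7,fy=7,interpolation=cv2.INTER_CUBIC))
E
```

```text
t: 22.1
position: [533.3, -352.0, 116.6]
ee_rot: [[-0.107, 0.994, 0.003], [0.994, 0.107, -0.004], [-0.005, 0.003, -1.0]]
contact_force: [0.7, 0.0, -0.5]
grip_width: 28.2
gripper_force: 0.0
t 22.1 pos [ 533.3 -352.   116.6] in frame [ -30.2 -132.   116.6] F frame [ 0.7 -0.1 -0.5] w 28.2 0.0
rotvec tool [ 0.003  0.005 -0.004] shift after turn cm [7.4  0.22 7.66] shift now [7.43 0.17 7.63] q [-0.72  0.44  1.48 -0.    1.21 -0.82]
```

View pics/c4.png

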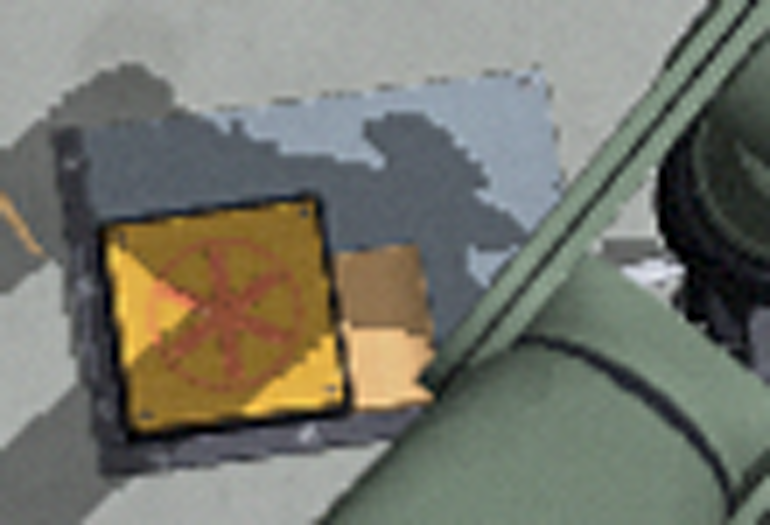

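The crop shows the filler at (385,330) tight against the die and the near rail, with the die still home. I'll confirm with a light push.

```bash
python3 -m crank '[2.5,0.1,0,0.003,0.005,-0.004,0, 2.5,0.1,0,0,0,0,0, 2.45,0,0,0,0,0,0, 0,0,2,0,0,0,0, 0,0,0,0,0,0,0]'; python3 go.py c -28 -57 16
```

```text
t: 22.65
position: [524.0, -268.8, 92.6]
ee_rot: [[-0.117, 0.993, -0.009], [0.993, 0.117, 0.009], [0.01, -0.008, -1.0]]
contact_force: [-1.4, 0.2, 0.1]
grip_width: 0.4
gripper_force: 0.0
t 22.65 pos [ 524.  -268.8   92.6] in frame [-30.2 -48.2  92.6] F frame [-1.3  0.4  0.1] w 0.4 0.0
rotvec tool [-0.008 -0.01   0.006] shift after turn cm [-0.88  0.22  7.66] shift now [-0.96  0.28  7.65] q [-0.62  0.39  1.62  0.    1.15 -0.74]
```

```bash
python3 -m crank '[-0.85,0.2,1,-0.006,-0.006,0.005,0, 0,0,0,0,0,0,0, 0,0,0,0,0,0,0]'; python3 go.py c -28 -57 16
```

```text
t: 22.95
position: [529.2, -281.1, 84.7]
ee_rot: [[-0.109, 0.994, 0.003], [0.994, 0.109, -0.0], [-0.0, 0.003, -1.0]]
contact_force: [-0.5, 0.3, -0.9]
grip_width: -0.4
gripper_force: 0.0
t 22.95 pos [ 529.2 -281.1   84.7] in frame [-26.5 -61.1  84.7] F frame [-0.5  0.3 -0.9] w -0.4 0.0
rotvec tool [ 0.003  0.    -0.002] shift after turn cm [ 0.41 -0.15  6.87] shift now [ 0.41 -0.18  6.87] q [-0.63  0.41  1.6   0.    1.12 -0.74]
```

```bash
python3 -m crank '[0.35,-0.15,0,0,0,0,0, 0,0,2,0,0,0,0, 0,0,2,0,0,0,0, 0,0,2,0,0,0,0, 0,0,0.8,0,0,0,0, 0,0,0,0,0,0,0]'; python3 go.py c -28 -49 16; python3 -m crank '[0.3,0,0,0,0,0,0, 0.2,0,0,0,0,0,0, 0.2,0,0,0,0,0,0]';python3 go.py c -28 -49 16; python3 -m crank '[0.15,0,0,0,0,0,0, 0.15,0,0,0,0,0,0]';python3 go.py c -28 -49 16
```

```text
t: 23.55
position: [526.5, -276.5, 15.4]
ee_rot: [[-0.109, 0.994, 0.001], [0.994, 0.109, 0.002], [0.002, 0.001, -1.0]]
contact_force: [-0.3, -0.3, -0.3]
grip_width: 0.0
gripper_force: 0.0
t 23.55 pos [ 526.5 -276.5   15.4] in frame [-28.6 -56.1  15.4] F frame [-0.3 -0.3 -0.3] w 0.0 0.0
rotvec tool [ 0.001 -0.002 -0.001] shift after turn cm [ 0.71  0.06 -0.06] shift now [ 0.71  0.06 -0.06] q [-0.63  0.5   1.64  0.    1.   -0.74]
t: 23.85
position: [527.5, -270.5, 17.8]
ee_rot: [[-0.11, 0.994, 0.005], [0.994, 0.11, -0.001], [-0.002, 0.005, -1.0]]
contact_force: [-0.1, 0.4, -0.8]
grip_width: 0.0
gripper_force: 0.0
t 23.85 pos [ 527.5 -270.5   17.8] in frame [-27.  -50.3  17.8] F frame [-0.   0.4 -0.8] w 0.0 0.0
rotvec tool [ 0.005  0.002 -0.001] shift after turn cm [ 0.13 -0.1   0.18] shift now [ 0.13 -0.11  0.18] q [-0.62  0.49  1.65  0.    0.99 -0.73]
t: 24.05
position: [527.1, -268.8, 17.5]
ee_rot: [[-0.11, 0.994, 0.005], [0.994, 0.11, -0.004], [-0.004, 0.004, -1.0]]
contact_force: [-1.3, -6.9, -0.5]
grip_width: -0.1
gripper_force: 3.3
t 24.05 pos [ 527.1 -268.8   17.5] in frame [-27.2 -48.6  17.5] F frame [-2.  -6.7 -0.5] w -0.1 3.3
rotvec tool [ 0.004  0.004 -0.   ] shift after turn cm [-0.04 -0.08  0.15] shift now [-0.04 -0.08  0.15] q [-0.62  0.49  1.65 -0.    0.99 -0.73]
```

```bash
python3 -m crank '[-0.6,0,0,0,0,0,0, 0,0,-4,0,0,0,0, 0,0,-4.5,0,0,0,0, 0,0,-4.5,0,0,0,0.5, 0,0,-4.5,0,0,0,1, 3.2,0.5,0,0,0,0,1, 3.2,0.5,0,0,0,0,1, 3.2,0.5,0,0,0,0,1, 3.2,0.5,0,0,0,0,1, 3.2,0.5,0,0,0,0,1, 3.2,0.5,0,0,0,0,1, 3.2,0.5,0,0,0,0,1, 3.2,0.5,0,0,0,0,1, 3.2,0.5,0,0,0,0,1, 3.2,0.5,0,0,0,0,1, 3.2,0.5,0,0,0,0,1, 3.2,0.5,0,0,0,0,1, 3.2,0.5,0,0,0,0,1, 0,0,0,0,0,0,1, 0,0,0,0,0,0,1]'; python3 go.py r 550 148.7 133.4 0.45
```

```text
t: 26.05
position: [545.1, 147.9, 191.3]
ee_rot: [[-0.111, 0.994, 0.002], [0.994, 0.111, -0.0], [-0.001, 0.002, -1.0]]
contact_force: [-0.3, 0.1, 0.2]
grip_width: 85.5
gripper_force: 0.0
t 26.05 pos [545.1 147.9 191.3] in frame [557.   93.8 191.3] F frame [-0.3  0.2  0.2] w 85.5 0.0
rotvec tool [-0.448 -0.002  0.013] shift after turn cm [ 0.03 -2.07  5.43] shift now [0.03 0.48 5.79] q [ 0.11  0.22  1.61 -0.    1.31  0.  ]
```

```bash
python3 -m crank '[0,0,0,-0.112,-0.001,0.003,1, 0,0,0,-0.112,0,0.003,1, 0,0,0,-0.112,0,0.003,1, 0,0,0,-0.112,0,0.004,1, 0,-1,2.4,0,0,0,1, 0,-1,3,0,0,0,1, 0,0,0,0,0,0,1, 0,0,0,0,0,0,1]'; python3 go.py r 597.6 153.4 34.4 0.45
```

```text
t: 26.85
position: [550.7, 147.0, 133.9]
ee_rot: [[-0.096, 0.897, 0.432], [0.995, 0.085, 0.043], [0.001, 0.434, -0.901]]
contact_force: [0.4, 0.7, -0.0]
grip_width: 85.6
gripper_force: 0.0
t 26.85 pos [550.7 147.  133.9] in frame [562.5  92.4 133.9] F frame [ 0.5  0.6 -0. ] w 85.6 0.0
rotvec tool [-0.001 -0.    -0.003] shift after turn cm [ 0.18 -0.07 11.02] shift now [ 0.18 -0.07 11.02] q [ 0.11  0.07  1.99 -0.01  0.63  0.02]
```

```bash
python3 -m crank '[0.1,-0.05,2.8,0,0,-0.003,1, 0.05,0,2.8,0,0,0,1, 0,0,2,0,0,0,1, 0,0,1.2,0,0,0,1, 0,0,0,0,0,0,1]'; python3 go.py r 597.6 153.4 34.4 0.45;  python3 -m crank '[0,0,0.8,0,0,0,1, 0,0,0.5,0,0,0,1, 0,0,0.4,0,0,0,1, 0,0,0,0,0,0,1]'; python3 go.py r 597.6 153.4 34.4 0.45
```

```text
t: 27.35
position: [589.3, 153.1, 54.8]
ee_rot: [[-0.099, 0.896, 0.433], [0.995, 0.089, 0.043], [0.0, 0.436, -0.9]]
contact_force: [0.5, -0.1, 1.1]
grip_width: 85.6
gripper_force: 0.0
t 27.35 pos [589.3 153.1  54.8] in frame [601.4  94.7  54.8] F frame [ 0.5 -0.2  1.1] w 85.6 0.0
rotvec tool [ 0.001 -0.001  0.001] shift after turn cm [-0.05 -0.14  2.2 ] shift now [-0.05 -0.14  2.2 ] q [ 0.12  0.28  1.94 -0.02  0.46  0.03]
t: 27.75
position: [595.9, 154.2, 39.4]
ee_rot: [[-0.1, 0.896, 0.433], [0.995, 0.09, 0.044], [0.0, 0.436, -0.9]]
contact_force: [-0.4, 0.3, 0.0]
grip_width: 85.6
gripper_force: 0.0
t 27.75 pos [595.9 154.2  39.4] in frame [608.1  95.1  39.4] F frame [-0.4  0.3  0. ] w 85.6 0.0
rotvec tool [ 0.001 -0.001  0.002] shift after turn cm [-0.09 -0.07  0.52] shift now [-0.09 -0.07  0.52] q [ 0.12  0.33  1.93 -0.02  0.43  0.03]
```

```bash
python3 -m crank '[-0.07,-0.05,0.3,0,0,0,1, 0,0,0.15,0,0,0,1, 0,0,0,0,0,0,0.75, 0,0,0,0,0,0,0.65, 0,0,0,0,0,0,0.6, 0,0,0,0,0,0,0.6, 0,0,0,0,0,0,0.6, 0,0,0,0,0,0,0.6]' 60; python3 go.py r 597.6 153.4 34.4 0.45
```

```text
t: 28.55
position: [596.3, 153.5, 35.0]
ee_rot: [[-0.1, 0.896, 0.432], [0.995, 0.09, 0.044], [0.0, 0.434, -0.901]]
contact_force: [-5.5, -1.2, 5.2]
grip_width: 66.7
gripper_force: 66.8
t 28.55 pos [596.3 153.5  35. ] in frame [608.5  94.4  35. ] F frame [-5.6 -0.6  5.2] w 66.7 66.8
rotvec tool [-0.001 -0.001  0.002] shift after turn cm [-0.02  0.09  0.11] shift now [-0.02  0.09  0.11] q [ 0.11  0.34  1.93 -0.01  0.43  0.03]
```

```bash
python3 -m crank '[0,0,-1,0,0,0,0.6, 0,0,-2,0,0,0,0.6, 0,0,-3,0,0,0,0.6, 0,0,-3,0,0,0,0.6, 0,0,-3,0,0,0,0.6, 0,0,-3,0,0,0,0.6, 0,0,-1,0.11,0,0,0.6, 0,0,-1,0.11,0,0,0.6, 0,0,-1,0.11,0,0,0.6, 0,0,-1,0.12,0,0,0.6, 0,0,0,0,0,0,0.6]'; python3 go.py c -23 -55 200
```

```text
t: 29.65
position: [525.0, 145.9, 210.1]
ee_rot: [[-0.099, 0.995, 0.006], [0.995, 0.099, 0.001], [0.0, 0.006, -1.0]]
contact_force: [0.3, 0.1, -3.1]
grip_width: 66.6
gripper_force: 69.2
t 29.65 pos [525.  145.9 210.1] in frame [ 16.7 363.8 210.1] F frame [ 0.3  0.1 -3.1] w 66.6 69.2
rotvec tool [ 0.006 -0.    -0.012] shift after turn cm [-41.88  -3.97   1.01] shift now [-41.93  -3.49   0.98] q [0.11 0.16 1.64 0.   1.33 0.01]
```

```bash
python3 -m crank '[0,0,0,0.006,0,-0.012,0.6, -2.99,-0.28,0.07,0,0,0,0.6, -2.99,-0.28,0.07,0,0,0,0.6, -2.99,-0.28,0.07,0,0,0,0.6, -2.99,-0.28,0.07,0,0,0,0.6, -2.99,-0.28,0.07,0,0,0,0.6, -2.99,-0.28,0.07,0,0,0,0.6, -2.99,-0.28,0.07,0,0,0,0.6, -2.99,-0.28,0.07,0,0,0,0.6, -2.99,-0.28,0.07,0,0,0,0.6, -2.99,-0.28,0.07,0,0,0,0.6, -2.99,-0.28,0.07,0,0,0,0.6, -2.99,-0.28,0.07,0,0,0,0.6, -2.99,-0.28,0.07,0,0,0,0.6, -2.99,-0.28,0.07,0,0,0,0.6, 0,0,4,0,0,0,0.6, 0,0,4,0,0,0,0.6, 0,0,4,0,0,0,0.6, 0,0,0,0,0,0,0.6, 0,0,0,0,0,0,0.6]'; python3 go.py c -23 -55 20
```

```text
t: 31.65
position: [527.0, -273.2, 77.7]
ee_rot: [[-0.112, 0.994, -0.007], [0.994, 0.112, 0.001], [0.002, -0.007, -1.0]]
contact_force: [0.9, -0.1, -2.4]
grip_width: 66.4
gripper_force: 69.6
t 31.65 pos [ 527.  -273.2   77.7] in frame [-27.8 -52.9  77.7] F frame [ 0.9 -0.2 -2.4] w 66.4 69.6
rotvec tool [-0.007 -0.002  0.001] shift after turn cm [-0.21  0.48  5.77] shift now [-0.22  0.52  5.77] q [-0.62  0.41  1.61 -0.    1.12 -0.73]
```

```bash
python3 -m crank '[-0.2,0.4,1,-0.004,0,0,0.6, 0,0,0,0,0,0,0.6, 0,0,0,0,0,0,0.6]'; python3 go.py c -23 -55 20
```

```text
t: 31.95
position: [533.7, -276.6, 70.2]
ee_rot: [[-0.112, 0.994, 0.001], [0.994, 0.112, -0.002], [-0.002, 0.001, -1.0]]
contact_force: [0.4, -1.0, -2.9]
grip_width: 66.4
gripper_force: 69.6
t 31.95 pos [ 533.7 -276.6   70.2] in frame [-21.5 -57.1  70.2] F frame [ 0.2 -1.1 -2.9] w 66.4 69.6
rotvec tool [0.001 0.002 0.001] shift after turn cm [ 0.21 -0.15  5.02] shift now [ 0.22 -0.16  5.02] q [-0.62  0.43  1.61 -0.    1.1  -0.73]
```

```bash
python3 -m crank '[0.15,0,0,0,0,0,0.6, 0,0,1.5,0,0,0,0.6, 0,0,0,0,0,0,0.6, 0,0,0,0,0,0,0.6]'; python3 go.py c -23 -55 20
```

```text
t: 32.35
position: [531.5, -273.9, 52.3]
ee_rot: [[-0.112, 0.994, -0.003], [0.994, 0.112, 0.002], [0.002, -0.003, -1.0]]
contact_force: [0.1, 0.9, -2.5]
grip_width: 66.3
gripper_force: 69.6
t 32.35 pos [ 531.5 -273.9   52.3] in frame [-23.3 -54.1  52.3] F frame [ 0.2  0.9 -2.5] w 66.3 69.6
rotvec tool [-0.003 -0.002  0.001] shift after turn cm [-0.09  0.03  3.23] shift now [-0.09  0.04  3.23] q [-0.62  0.46  1.62 -0.    1.07 -0.73]
```

```bash
python3 -m crank '[-0.1,0,1,0,0,0,0.6, 0,0,1,0,0,0,0.6, 0,0,0.8,0,0,0,0.6, 0,0,0.4,0,0,0,0.6, 0,0,0,0,0,0,0.6, 0,0,0,0,0,0,0.6]'; python3 go.py c -23 -55 11
```

```text
t: 32.95
position: [532.6, -275.6, 21.5]
ee_rot: [[-0.112, 0.994, -0.001], [0.994, 0.112, 0.0], [0.0, -0.001, -1.0]]
contact_force: [0.3, 0.0, -3.0]
grip_width: 66.4
gripper_force: 69.7
t 32.95 pos [ 532.6 -275.6   21.5] in frame [-22.4 -56.   21.5] F frame [ 0.3 -0.  -3. ] w 66.4 69.7
rotvec tool [-0.001 -0.     0.001] shift after turn cm [ 0.1  -0.06  1.05] shift now [ 0.09 -0.06  1.05] q [-0.62  0.5   1.62 -0.    1.02 -0.73]
```

```bash
python3 -m crank '[0.1,0,0.3,0,0,0,0.6, 0,0,0.3,0,0,0,0.6, 0,0,0.2,0,0,0,0.6, 0,0,0.1,0,0,0,0.6]'; python3 go.py c -23 -55 11;python3 -m crank '[0,0,0.1,0,0,0,0.6, 0,0,0.1,0,0,0,0.6, 0,0,0,0,0,0,0.6]'; python3 go.py c -23 -55 11
```

```text
t: 33.35
position: [532.2, -274.4, 12.3]
ee_rot: [[-0.112, 0.994, -0.001], [0.994, 0.112, 0.0], [0.001, -0.001, -1.0]]
contact_force: [0.5, -0.7, -2.8]
grip_width: 66.7
gripper_force: 69.7
t 33.35 pos [ 532.2 -274.4   12.3] in frame [-22.7 -54.7  12.3] F frame [ 0.4 -0.8 -2.8] w 66.7 69.7
rotvec tool [-0.001 -0.001  0.001] shift after turn cm [-0.03 -0.03  0.13] shift now [-0.03 -0.03  0.13] q [-0.62  0.52  1.63 -0.    1.   -0.73]
t: 33.65
position: [532.3, -274.5, 10.5]
ee_rot: [[-0.112, 0.994, -0.001], [0.994, 0.112, 0.0], [0.0, -0.001, -1.0]]
contact_force: [0.1, -0.4, -3.9]
grip_width: 66.1
gripper_force: 69.7
t 33.65 pos [ 532.3 -274.5   10.5] in frame [-22.6 -54.8  10.5] F frame [ 0.1 -0.4 -3.9] w 66.1 69.7
rotvec tool [-0.001 -0.     0.001] shift after turn cm [-0.02 -0.04 -0.05] shift now [-0.02 -0.04 -0.05] q [-0.62  0.52  1.63 -0.    1.   -0.73]
```

```bash
python3 -m crank '[0,0,0.1,0,0,0,0.6, 0,0,0,0,0,0,0.6]'; python3 go.py c -23 -55 11;python3 -m crank '[0,0,0.1,0,0,0,0.6, 0,0,0,0,0,0,0.6]'; python3 go.py c -23 -51 10
```

```text
t: 33.85
position: [532.6, -274.7, 9.7]
ee_rot: [[-0.112, 0.994, -0.001], [0.994, 0.112, -0.0], [0.0, -0.001, -1.0]]
contact_force: [-0.0, -0.1, -3.3]
grip_width: 66.1
gripper_force: 69.6
t 33.85 pos [ 532.6 -274.7    9.7] in frame [-22.4 -55.    9.7] F frame [-0.  -0.1 -3.3] w 66.1 69.6
rotvec tool [-0.001 -0.     0.001] shift after turn cm [ 0.   -0.06 -0.13] shift now [ 0.   -0.06 -0.13] q [-0.62  0.52  1.63 -0.    0.99 -0.73]
t: 34.05
position: [532.6, -274.7, 9.7]
ee_rot: [[-0.112, 0.994, -0.001], [0.994, 0.112, -0.0], [0.0, -0.001, -1.0]]
contact_force: [-2.1, 1.0, 5.3]
grip_width: 66.4
gripper_force: 70.5
t 34.05 pos [ 532.6 -274.7    9.7] in frame [-22.3 -55.1   9.7] F frame [-2.   1.2  5.3] w 66.4 70.5
rotvec tool [-0.001 -0.     0.001] shift after turn cm [ 0.41 -0.07 -0.03] shift now [ 0.41 -0.07 -0.03] q [-0.62  0.52  1.63 -0.    0.99 -0.73]
```

```bash
python3 -m crank '[0,-0.2,-0.05,0,0,0,0.6, 0,-0.2,0,0,0,0,0.6, 0,0,0,0,0,0,0.6]'; python3 go.py c -28 -51 10;python3 -m crank '[0,-0.1,0,0,0,0,0.6, 0,-0.1,0,0,0,0,0.6]'; python3 go.py c -28 -51 10;python3 -m crank '[0,-0.1,0,0,0,0,0.6, 0,0,0,0,0,0,0.6]'; python3 go.py c -28 -51 10
```

```text
t: 34.35
position: [529.2, -275.5, 9.7]
ee_rot: [[-0.111, 0.994, 0.001], [0.994, 0.111, -0.001], [-0.001, 0.001, -1.0]]
contact_force: [1.9, -0.5, 1.3]
grip_width: 66.4
gripper_force: 70.1
t 34.35 pos [ 529.2 -275.5    9.7] in frame [-25.8 -55.5   9.7] F frame [ 1.9 -0.7  1.3] w 66.4 70.1
rotvec tool [0.001 0.001 0.001] shift after turn cm [ 0.45 -0.22 -0.03] shift now [ 0.45 -0.22 -0.03] q [-0.62  0.51  1.64 -0.    0.99 -0.74]
t: 34.55
position: [527.3, -275.7, 9.7]
ee_rot: [[-0.112, 0.994, 0.001], [0.994, 0.112, -0.001], [-0.001, 0.001, -1.0]]
contact_force: [2.4, 0.2, 2.3]
grip_width: 66.3
gripper_force: 70.2
t 34.55 pos [ 527.3 -275.7    9.7] in frame [-27.7 -55.5   9.7] F frame [ 2.4 -0.   2.3] w 66.3 70.2
rotvec tool [0.001 0.001 0.001] shift after turn cm [ 0.45 -0.03 -0.03] shift now [ 0.45 -0.03 -0.03] q [-0.63  0.51  1.64 -0.    0.99 -0.74]
t: 34.75
position: [527.0, -275.7, 9.8]
ee_rot: [[-0.111, 0.994, 0.003], [0.994, 0.111, -0.001], [-0.001, 0.002, -1.0]]
contact_force: [5.6, 0.4, 1.9]
grip_width: 66.5
gripper_force: 70.1
t 34.75 pos [ 527.  -275.7    9.8] in frame [-28.  -55.5   9.8] F frame [ 5.6 -0.2  1.9] w 66.5 70.1
rotvec tool [0.002 0.001 0.   ] shift after turn cm [ 0.45  0.   -0.02] shift now [ 0.45  0.   -0.02] q [-0.63  0.51  1.64  0.    0.98 -0.74]
```

Against the near rail at x = -28. Now sliding +y.

```bash
python3 -m crank '[0.15,0,0,0,0,0,0.6, 0.15,0,0,0,0,0,0.6, 0.1,0,0,0,0,0,0.6]'; python3 go.py c -28 -51 10;python3 -m crank '[0.1,0,0,0,0,0,0.6, 0.1,0,0,0,0,0,0.6]'; python3 go.py c -28 -51 10;python3 -m crank '[0.1,-0.05,0,0,0,0,0.6, 0.05,0,0,0,0,0,0.6]'; python3 go.py c -28 -51 10
```

```text
t: 35.05
position: [526.7, -273.1, 9.8]
ee_rot: [[-0.112, 0.994, 0.003], [0.994, 0.112, -0.004], [-0.004, 0.003, -1.0]]
contact_force: [6.2, -3.5, -0.3]
grip_width: 66.3
gripper_force: 69.9
t 35.05 pos [ 526.7 -273.1    9.8] in frame [-28.  -52.9   9.8] F frame [ 5.8 -4.2 -0.3] w 66.3 69.9
rotvec tool [0.003 0.004 0.001] shift after turn cm [ 0.19  0.   -0.02] shift now [ 0.19  0.   -0.02] q [-0.62  0.51  1.65 -0.    0.98 -0.74]
t: 35.25
position: [526.7, -272.9, 10.0]
ee_rot: [[-0.112, 0.994, 0.004], [0.994, 0.112, -0.007], [-0.007, 0.003, -1.0]]
contact_force: [4.1, -8.8, -3.5]
grip_width: 66.5
gripper_force: 69.6
t 35.25 pos [ 526.7 -272.9   10. ] in frame [-28.  -52.7  10. ] F frame [ 3.1 -9.2 -3.5] w 66.5 69.6
rotvec tool [0.003 0.007 0.001] shift after turn cm [ 0.17 -0.   -0.  ] shift now [ 0.17 -0.   -0.  ] q [-0.62  0.51  1.65 -0.    0.98 -0.73]
t: 35.45
position: [526.7, -272.9, 10.2]
ee_rot: [[-0.111, 0.994, 0.006], [0.994, 0.111, -0.009], [-0.01, 0.005, -1.0]]
contact_force: [5.1, -11.7, -5.0]
grip_width: 66.5
gripper_force: 69.4
t 35.45 pos [ 526.7 -272.9   10.2] in frame [-28.  -52.6  10.2] F frame [  3.8 -12.2  -5. ] w 66.5 69.4
rotvec tool [0.005 0.01  0.   ] shift after turn cm [ 0.16 -0.    0.02] shift now [ 0.16 -0.    0.02] q [-0.62  0.5   1.65 -0.    0.97 -0.73]
```

```bash
python3 -m crank '[-0.15,0.05,0,0,0,0,0.6, 0,0,0,0,0,0,0.75, 0,0,0,0,0,0,1, 0,0,0,0,0,0,1, 0,0,0,0,0,0,1, 0,0,-1.5,0,0,0,1, 0,0,-3,0,0,0,1, 0,0,-4,0,0,0,1, 3,0,-3,0,0,0,0.5, 4,0,0,0,0,0,0, 4,0,0,0,0,0,0, 4,0,0,0,0,0,0, 0,0,0,0,0,0,0]'; python3 go.py c -28 -58 40
python3 - <<'E'
from h import *
c=cam("top"); cv2.imwrite("pics/c5.png",cv2.resize(c["color"][165:240,290:400,::-1],None,fx=7,fy=7,interpolation=cv2.INTER_CUBIC))
E
```

```text
t: 36.75
position: [506.6, -115.7, 124.7]
ee_rot: [[-0.117, 0.993, -0.003], [0.993, 0.117, 0.002], [0.003, -0.002, -1.0]]
contact_force: [-0.4, 0.4, -0.5]
grip_width: 12.4
gripper_force: 0.0
t 36.75 pos [ 506.6 -115.7  124.7] in frame [-30.6 105.9 124.7] F frame [-0.3  0.4 -0.5] w 12.4 0.0
rotvec tool [-0.002 -0.003  0.006] shift after turn cm [-16.39   0.26   8.47] shift now [-16.41   0.18   8.42] q [-0.39  0.21  1.78  0.    1.16 -0.51]
```

View pics/c5.png

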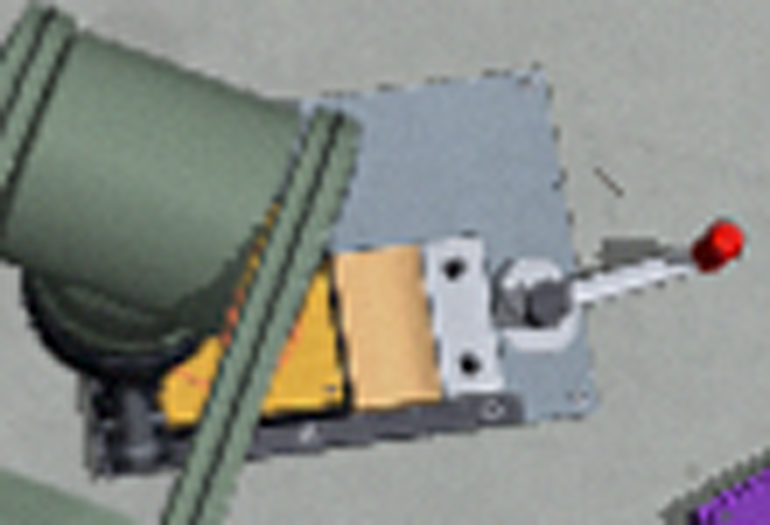

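The crop shows the filler (390,330) and the bearer (462,315) in a tight row along the near rail, with the lever still open. Next is the lever.

```bash
python3 -m crank '[-3,-0.2,0,0,0,0,0, -3,-0.2,0,0,0,0,0, -3,-0.2,0,0,0,0,0, -3,-0.2,0,0,0,0,0, -3,-0.2,0,0,0,0,0, -3,-0.2,0,0,0,0,0, -3,-0.2,0,0,0,0,0, -3,-0.2,0,0,0,0,0, -3,-0.2,0,0,0,0,0, 0,0,0,0,0,0,0, 0,0,0,0,0,0,0]'; python3 go.py c -49 -163 46
python3 - <<'E'
from h import *
c=cam("top"); q=blobs(c,(0,150,90),(10,255,255),(380,190,405,210),3); print([cv2.minAreaRect(k)[:2] for k in q]); 
if q: print(ray(c,[cv2.minAreaRect(q[0])[0]],66))
E
```

```text
t: 37.9
position: [519.8, -392.1, 124.2]
ee_rot: [[-0.109, 0.994, -0.001], [0.994, 0.109, 0.0], [0.0, -0.001, -1.0]]
contact_force: [0.6, 0.7, 0.6]
grip_width: 0.1
gripper_force: 0.0
t 37.9 pos [ 519.8 -392.1  124.2] in frame [ -48.1 -170.4  124.2] F frame [0.7 0.6 0.6] w 0.1 0.0
rotvec tool [-0.001 -0.    -0.001] shift after turn cm [ 0.74 -0.09  7.82] shift now [ 0.73 -0.09  7.82] q [-0.78  0.46  1.44 -0.    1.24 -0.89]
[]
```

```bash
python3 -m crank '[0.7,0,1,0,0,-0.14,0, 0,0,2.5,0,0,0,0, 0,0,2.5,0,0,0,0, 0,0,1.7,0,0,0,0, 0,0,0,0,0,0,0]'; python3 go.py c -49 -163 46; python3 -m crank '[0,0.3,0,0,0,0,0, 0,0.3,0,0,0,0,0, 0,0.2,0,0,0,0,0]'; python3 go.py c -49 -163 46
```

```text
t: 38.45
position: [517.5, -380.8, 43.7]
ee_rot: [[-0.25, 0.968, -0.006], [0.968, 0.25, 0.005], [0.007, -0.005, -1.0]]
contact_force: [-0.4, -0.1, -0.7]
grip_width: -0.1
gripper_force: 0.0
t 38.45 pos [ 517.5 -380.8   43.7] in frame [ -49.1 -158.8   43.7] F frame [-0.5 -0.1 -0.7] w -0.1 0.0
rotvec tool [-0.005 -0.006  0.142] shift after turn cm [-0.42  0.01 -0.23] shift now [-0.41 -0.05 -0.23] q [-0.77  0.55  1.49 -0.    1.11 -1.02]
t: 38.75
position: [528.6, -382.5, 48.9]
ee_rot: [[-0.25, 0.968, 0.001], [0.968, 0.25, -0.002], [-0.002, 0.001, -1.0]]
contact_force: [-0.6, -0.5, 0.7]
grip_width: 0.5
gripper_force: 0.6
t 38.75 pos [ 528.6 -382.5   48.9] in frame [ -38.2 -161.8   48.9] F frame [-0.7 -0.4  0.7] w 0.5 0.6
rotvec tool [0.001 0.002 0.141] shift after turn cm [-0.12 -1.08  0.29] shift now [ 0.03 -1.08  0.29] q [-0.76  0.55  1.47 -0.    1.11 -1.01]
```

```bash
python3 -m crank '[-0.18,0.73,0,0,0,-0.1,0, -0.18,0.73,0,0,0,-0.1,0, -0.18,0.73,0,0,0,-0.1,0, -0.18,0.73,0,0,0,-0.1,0]'; python3 go.py c 0 0 46
python3 - <<'E'
from h import *
s=sense(); A=.111;p=np.array(s["position"])[:2]-[548.7,-217.5]; u=np.array([np.cos(A),np.sin(A)]);v=np.array([-u[1],u[0]])
r=np.array([p@u+28,p@v+87.7]); th=np.arctan2(r[0],-r[1]); print("finger radius",np.hypot(*r),"angle",th,"tool yaw rel",np.arctan2(s["ee_rot"][1][1],s["ee_rot"][0][1])-A,"F",s["contact_force"])
E
```

```text
t: 39.15
position: [557.4, -377.7, 48.4]
ee_rot: [[-0.61, 0.792, -0.0], [0.792, 0.61, -0.001], [-0.001, -0.001, -1.0]]
contact_force: [-1.2, -0.5, 1.2]
grip_width: -0.1
gripper_force: 0.7
t 39.15 pos [ 557.4 -377.7   48.4] in frame [  -9.1 -160.2   48.4] F frame [-1.3 -0.3  1.2] w -0.1 0.7
rotvec tool [-0.001  0.001  0.545] shift after turn cm [16.02  0.91  0.24] shift now [13.22  9.08  0.22] q [-0.72  0.59  1.41 -0.    1.14 -1.38]
finger radius 74.87544546251836 angle 0.2547609019492571 tool yaw rel 0.5450399288394814 F [-1.22736364 -0.4775919   1.21482705]
```

```bash
cat > lv.py <<'E'
from h import *
s=sense(); A=.111;p=np.array(s["position"])[:2]-[548.7,-217.5]; u=np.array([np.cos(A),np.sin(A)]);v=np.array([-u[1],u[0]])
r=np.array([p@u+28,p@v+87.7]); th=np.arctan2(r[0],-r[1]); E=np.array(s["ee_rot"])
print("radius",np.hypot(*r),"angle",th,"yaw",np.arctan2(E[1,1],E[0,1])-A,"z",s["position"][2],"F tool",np.round(E.T@s["contact_force"],1),"q6",s["joints"][5],"t",s["t"])
E
python3 -m crank '[-0.18,0.73,0,0,0,-0.1,0, -0.18,0.73,0,0,0,-0.1,0, -0.18,0.73,0,0,0,-0.1,0]'; python3 lv.py; python3 -m crank '[-0.18,0.73,0,0,0,-0.1,0, -0.18,0.73,0,0,0,-0.1,0, -0.18,0.73,0,0,0,-0.1,0]'; python3 lv.py
```

```text
t: 39.45
position: [577.0, -366.7, 48.3]
ee_rot: [[-0.817, 0.577, -0.0], [0.577, 0.817, -0.002], [-0.001, -0.001, -1.0]]
contact_force: [-1.1, -0.8, -0.2]
grip_width: -0.5
gripper_force: 0.7
radius 75.03747060786908 angle 0.5560746979440382 yaw 0.845063841739546 z 48.34812143680677 F tool [ 0.4 -1.3  0.2] q6 -1.6473294682653066 t 39.45
t: 39.75
position: [592.5, -350.4, 48.3]
ee_rot: [[-0.951, 0.309, -0.0], [0.309, 0.951, -0.002], [-0.0, -0.002, -1.0]]
contact_force: [-1.1, -0.1, -0.4]
grip_width: -0.2
gripper_force: 0.7
radius 75.21484681006007 angle 0.8566632549680503 yaw 1.145135896440606 z 48.30936676730388 F tool [ 1.  -0.4  0.4] q6 -1.9144133012336535 t 39.75
```

```bash
python3 -m crank '[-0.18,0.73,0,0,0,-0.1,0, -0.18,0.73,0,0,0,-0.1,0]'; python3 lv.py; python3 -m crank '[-0.18,0.73,0,0,0,-0.1,0, -0.1,0.37,0,0,0,-0.05,0]'; python3 lv.py;  python3 -m crank '[-0.1,0.37,0,0,0,-0.05,0, 0,0,0,0,0,0,0]'; python3 lv.py
```

```text
t: 39.95
position: [599.9, -337.5, 48.4]
ee_rot: [[-0.993, 0.114, -0.0], [0.114, 0.993, -0.002], [-0.0, -0.002, -1.0]]
contact_force: [-1.0, -1.6, 0.8]
grip_width: 0.4
gripper_force: 1.0
radius 75.39258326201774 angle 1.0538025586485833 yaw 1.3451639143304628 z 48.35084912510871 F tool [ 0.8 -1.7 -0.8] q6 -2.092616440821038 t 39.95
t: 40.15
position: [603.6, -326.9, 48.4]
ee_rot: [[-0.999, -0.035, 0.0], [-0.035, 0.999, -0.003], [0.0, -0.003, -1.0]]
contact_force: [-2.0, -3.1, -0.2]
grip_width: -0.2
gripper_force: 1.5
radius 75.47979811128968 angle 1.2038435132209568 yaw 1.4944770583834095 z 48.36519879751344 F tool [ 2.1 -3.   0.2] q6 -2.2255933207094656 t 40.15
t: 40.35
position: [604.4, -322.9, 48.3]
ee_rot: [[-0.997, -0.081, 0.0], [-0.081, 0.997, -0.002], [-0.0, -0.002, -1.0]]
contact_force: [-1.1, -2.0, 0.9]
grip_width: 0.1
gripper_force: 0.9
radius 75.39479449946832 angle 1.257163802489524 yaw 1.5412499312947665 z 48.27094796972161 F tool [ 1.3 -1.9 -0.9] q6 -2.2676802460476524 t 40.35
```

Forces are still low; pushing to the stop at 1.65.

```bash
python3 -m crank '[-0.1,0.37,0,0,0,-0.05,0, -0.1,0.3,0,0,0,-0.04,0]'; python3 lv.py; python3 -m crank '[-0.05,0.2,0,0,0,-0.03,0, -0.05,0.2,0,0,0,-0.02,0]'; python3 lv.py;  python3 -m crank '[0,0.2,0,0,0,0,0, 0,0.2,0,0,0,0,0]'; python3 lv.py
```

```text
t: 40.55
position: [605.6, -316.9, 48.3]
ee_rot: [[-0.985, -0.171, 0.0], [-0.171, 0.985, -0.003], [0.0, -0.003, -1.0]]
contact_force: [-1.3, -3.4, 0.6]
grip_width: -0.2
gripper_force: 1.6
radius 75.56776679864794 angle 1.3389100857352125 yaw 1.6312976075634518 z 48.267773673184934 F tool [ 1.9 -3.1 -0.6] q6 -2.348945091647689 t 40.55
t: 40.75
position: [606.1, -315.0, 48.5]
ee_rot: [[-0.976, -0.22, 0.002], [-0.22, 0.976, -0.007], [0.0, -0.007, -1.0]]
contact_force: [-0.6, -11.8, -2.0]
grip_width: -0.0
gripper_force: 5.8
radius 75.84937077532642 angle 1.3641503762118476 yaw 1.6814609010329669 z 48.47594928929594 F tool [  3.2 -11.3   2.1] q6 -2.3935819592936762 t 40.75
t: 40.95
position: [606.0, -314.7, 48.8]
ee_rot: [[-0.976, -0.218, 0.005], [-0.218, 0.976, -0.014], [-0.001, -0.014, -1.0]]
contact_force: [1.2, -21.0, -6.9]
grip_width: 0.1
gripper_force: 9.8
radius 75.73019567019477 angle 1.367512449022389 yaw 1.6799615649889612 z 48.75770949984988 F tool [  3.4 -20.7   7.2] q6 -2.3885293986455713 t 40.95
```

The lever is hard on its stop. Backing off and taking a look.

```bash
python3 -m crank '[0,-0.4,0,0,0,0,0, 0,-1.5,0,0,0,0,0, 0,0,-3,0,0,0,0, 0,0,-4,0,0,0,0, 2,-4,-4,0,0,0,0, 0,-4,-2,0,0,0,0, 0,-4,0,0,0,0,0, 0,-4,0,0,0,0,0, 0,-4,0,0,0,0,0, 0,0,0,0,0,0,0, 0,0,0,0,0,0,0]'
python3 - <<'E'
from h import *
c=cam("top"); im=c["color"][:,:,::-1]
a=cv2.resize(im[165:240,290:400],None,fx=7,fy=7,interpolation=cv2.INTER_CUBIC)
cv2.imwrite("pics/c6.png",a)
E
```

```text
t: 42.05
position: [634.6, -518.4, 168.4]
ee_rot: [[-0.976, -0.218, -0.002], [-0.218, 0.976, 0.003], [0.001, 0.003, -1.0]]
contact_force: [0.6, 0.4, 0.1]
grip_width: 0.0
gripper_force: 0.0
```

View pics/c6.png

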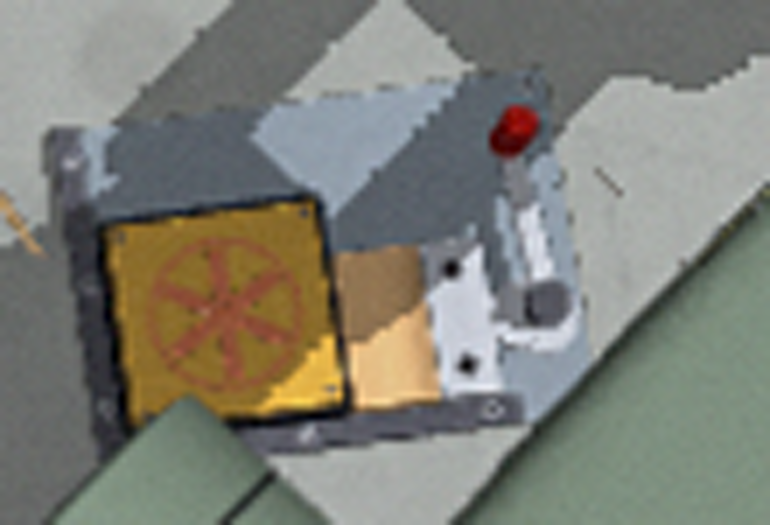

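The lever lies along +x (knob at (515,130)), the row of die, filler and bearer is tight, and the robot is clear of everything. Handing in.

```bash
python3 -c "
from cell import *
print(finish_job())"
```

```text
the job is handed in; nothing more can be done
None
```

I handed the job in at about 42 s of the 72 s allowed: die, filler and bearer are tight in the corner, the cam lever is on its stop, and the tin, spool and spare were left alone. The hand-in returned no verdict.

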